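Balance the centrifuge: press an adapter sleeve home and load the counter tube

ROBOT

A 6-joint arm with a two-finger parallel gripper is mounted at the origin on the work surface. World frame = base frame: x ahead of the robot, y to its left, z up, the work surface at z = 0. Lengths are in m, angles in degrees, forces in N, time in s.
With the tool pointing down it reaches from about 0.4 to 0.825 m from the base axis. Payload 7 kg.
Tool frame: the origin (TCP) lies at the centre of the arm's flange, where the gripper is bolted on; the fingertips stand 178 mm ahead of it and the grasp point (between the pads) lies ahead of it (ctrl.grip_depth is the z of the grasp point in the tool frame, in m); z points along the fingers, x is the direction in which the jaws open and shut, and the axes are right-handed (so a half turn about z gives the same grasp; the last joint's range is limited). The gripper opens to 88 mm and grips with 3 to 60 N. Pads are 19 mm wide; open, the fingers measure 130 mm over their backs; the gripper's body (78 mm by 193 mm) begins 47 mm behind the grasp point.
Start: joints at [86.522, 20.546, 0.682, 0, -70.136, -16.507], TCP at [0.231, 0.634, 0.405] pointing down, gripper open.
Joint ranges: [-176.03, 176.03], [-82.01, 121.73], [-58.28, 71.71], [-173.87, 95.51], [-174.79, -0.11], [-173.66, 173.66]. Speed limits (degrees/s): [136.94, 136.94, 172.46, 180, 180, 180].

INTERFACE

Orientations are given as [roll, pitch, yaw] about the fixed x, y, z axes, in that order (R = Rz(yaw) Ry(pitch) Rx(roll)).
In Python, from plant import ctrl gives the robot as it stands.
- The arm moves only by the tool carry_out, never from a script. Its arguments are lists of equal length, an entry for each row: "linear": the shift along the tool's x, y, z in cm, a list of three; "twist": the turn about the tool's z in degrees. In form: {"linear": [[tx, ty, tz], ...], "twist": [twist, ...]}. A call has 1 to 12 rows; each row is the pose to reach, as a shift and turn from the pose measured when the call began, along the tool's axes at that moment; what a row does not reach only later rows make up. A row lasts 1/12 s, in which the tool goes at most 41.7 mm and 7.16 degrees, less where a joint would pass 70% of its speed; a pose out of reach is approached as far as the arm can. A call with a gripper value outside its range is refused whole. "fingers" is the gripper's target within -1 to 1 (fully open at 1, half-way at 0, shut at -1), set as the call begins (left out, the last holds). The fingers move at their own pace and stop on an object; the grip force is fixed at half the most. Time passes only in rows, so rows that repeat a pose let the fingers close. It gives the time, the measured TCP pose, the force and the opening at its end, in the units of the state.
- ctrl.get_obs(): the state, without advancing time (a new reading comes with each control period).
- ctrl.snapshot(name): name is "side" or "top"; returns the picture (420x560x3 uint8, blue, green, red); there is no depth.
- ctrl.camera_params(name): a dict with "fovy" (degrees; the focal length in pixels is half the picture's height over the tangent of half this angle, whatever the lens; pixels are square), "cx", "cy" (the principal point, pixels), "eye" and "rotation" of the camera in the world. Camera axes: x right, y down, z forward; pixel columns grow to the right and rows downward; lengths in m; the calibration is good to about 2 mm. A picture is of the moment at which its call begins. camera_params takes no time and is no camera call.
- ctrl.close_job(): hands the job in, once; it reports no verdict.
The state is a dict: "clock": time; "joint_pos": joint angles; "qvel": joint speeds; "tau": joint torques, N m; "tool_pos": TCP position; "orientation": TCP orientation; "force": force on the tool from outside, world axes, zero at the start; "moment": the same for the moment, N m; "opening": finger opening in m.
Only numpy, scipy, OpenCV 4.12 (cv2) and the standard library are available. Lean on these libraries where they do the work, as an engineer would, in place of code of your own. Each camera call takes 0.05 s, during which the arm holds its last target.

TASK

One of the rotor's six places in the open centrifuge already holds a sleeve and a long tube. Fit the wide adapter sleeve into the empty place directly opposite and press it fully home, so that its shoulder sits flush on the rim of the place; then take the long tube from the rack and lower it to the bottom of that sleeve, without letting it drop, so that the rotor is balanced, and let go. Leave the slim sleeve, the specimen pot and the short tubes where they are.

Things in the scene. Friction and masses are not known exactly. Their poses are not given: they have to be found in the camera images.
- sleeve_mid (a point): The wide adapter sleeve: white plastic, round, 88 mm tall, about 70 g, standing on the bench, closed end down, its open mouth up. Point on its axis half-way up, 44 mm above the foot; own z along the axis towards the mouth. Body 29 mm across (30 at most), the lowest 10 mm tapering in to 22. Hole for a tube 19 mm across (flared to 25 over its top 7 mm), floor 10 mm above the foot, 78 mm below the mouth
- sleeve_shoulder (a point): Same sleeve: centre of the underside of its shoulder, 60 mm above the foot, 16 mm above the sleeve's middle. The shoulder is a flange 38 mm across and 5 mm thick. Above it, to the mouth, is a neck 29 mm across and 23 mm tall to hold it by. Home, this point lies on the mouth point of the place
- place_mouth (a point): The empty place of the rotor directly opposite the loaded one: a dark metal bore 31.2 mm across, 75 mm deep, with a flat rim 40 mm across. Point at the centre of the mouth, about 215 mm above the bench, 68 mm from the rotor's upright axis. Own z points up out of the bore along its axis, 33 degrees from vertical, leaning in over the rotor's axis; own y is level, along the circumference
- place_oring (a point): Same bore, its O-ring, on the bore's axis 38 mm below the mouth. A sleeve slides in freely until about 13 mm from home; there the springy ring stops it, and it takes a push of about 8 to 15 N along the bore to go on until the shoulder meets the rim; then the ring holds it. Beside this place nothing stands up: the neighbouring places are empty too
- loaded_mouth (a point): Mouth centre of the place already loaded, 136 mm across the rotor from the empty one; axes likewise. Its long tube stands 58 mm out of the mouth along own z, leaning in over the rotor to within 36 mm of the axis, the stopper's top about 270 mm above the bench. Part of the rotor: it does not come out
- rotor (a joint): Turn of the rotor about its upright axis, rad, counter-clockwise from above; 0 when the empty place points to the machine's own +x, away from the robot. Stiff to turn (0.25 N m), it stays where it is left
- centrifuge: White bench centrifuge, fixed; origin on the bench under the rotor's axis. Casing 360 mm in own x (centred), 460 mm in own y (-200 to +260), deck 235 mm above the bench with a round opening of 286 mm. The panel faces own -y. The open lid stands at own y +250 to +390, up to 670 mm above the bench. The nut in the middle of the rotor is 22 mm across, its top 232 mm up
- tube_mid (a point): The long stoppered tube: 108 mm tall, 16 mm across, round foot, about 22 g; stopper 19 mm across over its top 24 mm. Upright in one of the four middle holes of the rack, foot 6 mm and top 114 mm above the bench. Point on its axis half-way up, 54 mm above the foot; own z towards the stopper. On the sleeve's floor, its middle is 20 mm above the sleeve's middle; 30 mm stand out of the mouth
- rack: Orange tube rack, fixed: 125 mm in own x by 62 mm in own y, origin under its centre; deck 51 mm above the bench with two rows of four 17.5 mm holes 26 mm apart; floor 6 mm up. All its tubes but the long one are short, tops 81 mm above the bench
- slim_mid (a point): The slim sleeve: like the wide one but 21 mm across (flange 29 mm) and 66 mm tall, standing on the bench; it belongs to another rotor. Point at its centre
- short1_mid (a point): a short stoppered tube, 16 mm across and 75 mm tall, standing in the rack; a bystander. Point at its centre
- short2_mid (a point): a short stoppered tube, 16 mm across and 75 mm tall, standing in the rack; a bystander. Point at its centre
- short3_mid (a point): a short stoppered tube, 16 mm across and 75 mm tall, standing in the rack; a bystander. Point at its centre
- pot_mid (a point): White-capped specimen pot, 58 mm across, 62 mm tall, standing on the bench; a bystander. Point at its centre

How it is judged:
By the outcome, as a careful person would: the job done as asked, in the order asked, and still so for the second after the job is handed in, with the robot touching nothing.
It also fails if it takes over 72 s, if anything falls off the work surface, if the arm or the gripper's body presses on something with over 40 N, if the wrist force passes 120 N, or if a joint passes its speed limit or range.

## Working session

There is one attempt and no reset: what is moved stays moved. The work goes in short steps, Python scripts to look and compute and a tool call to move; the robot and the scene stay as the last step left them, time stands still between calls to the robot, and variables do not carry over. Pictures are saved under pics/ and viewed, and the job is handed in when it is done.

Besides the shell and the picture viewer there is one more tool, called after "Emit:" as name(argument=value, ...) on one line, values as JSON. carry_out: Moves the arm, as the interface text tells. Its arguments: {"type":"object","properties":{"linear":{"type":"array","items":{"type":"array","items":{"type":"number"}}},"twist":{"type":"array","items":{"type":"number"}},"fingers":{"type":"number"}},"required":["linear","twist"]}

```bash
ls; mkdir -p pics; python3 - <<'E'
from plant import ctrl
import cv2
o=ctrl.get_obs();print(o, ctrl.grip_depth)
for n in("side","top"):
    cv2.imwrite(f"pics/{n}0.png",ctrl.snapshot(n)); print(n,ctrl.camera_params(n))
E
```

```text
pics
{'clock': 0.0, 'joint_pos': array([ 8.65211001e+01,  2.05939644e+01,  6.35092730e-01, -2.04075706e-02,
       -7.01368171e+01, -1.65072746e+01]), 'qvel': array([-0.15697794,  0.05163369, -0.00916234,  0.0757531 , -0.0517358 ,
        0.0372859 ]), 'tau': array([ 1.34705337e-03, -5.82720566e+01,  2.93057781e+01,  6.99706122e+00,
        7.29577179e-03, -1.50381425e-04]), 'tool_pos': array([0.23064066, 0.63417975, 0.40370301]), 'orientation': array([-1.79991202e+02, -9.71961985e-02, -1.09993132e+02]), 'force': array([-0.1753959 ,  0.01727264,  0.20646121]), 'moment': array([0.02440291, 0.05865721, 0.02362963]), 'opening': 0.08788288093677996} 0.1593
side {'fovy': 49.129482392897515, 'cx': 278.3508077400807, 'cy': 217.8478821332044, 'eye': array([ 0.39051441, -0.80345389,  0.72376205]), 'rotation': array([-127.03519645,    1.22259637,  -16.02170958])}
top {'fovy': 54.613316815134425, 'cx': 284.6010815127586, 'cy': 201.94776972381032, 'eye': array([ 0.55307387, -0.05507773,  0.9634064 ]), 'rotation': array([-177.14221856,    0.22416151,  -91.03805742])}
```

View pics/side0.png

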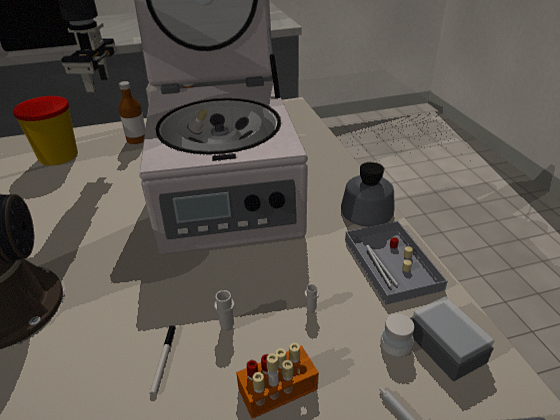

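View pics/top0.png

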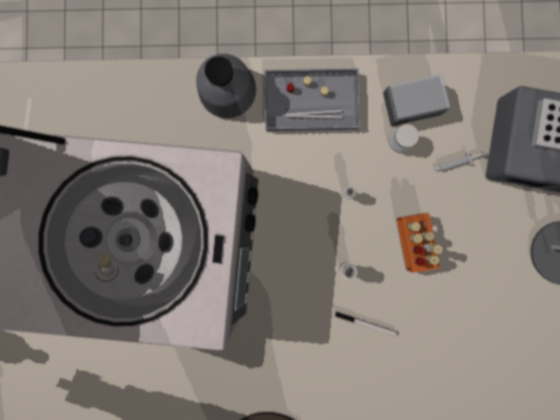

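```bash
python3 - <<'E'
import cv2
s=cv2.imread("pics/side0.png");t=cv2.imread("pics/top0.png")
z=lambda im,x,y,w,h,f:cv2.resize(im[y:y+h,x:x+w],None,fx=f,fy=f,interpolation=cv2.INTER_CUBIC)
cv2.imwrite("pics/a1.png",z(t,40,150,180,180,4)[:600])
cv2.imwrite("pics/a2.png",z(t,325,170,130,120,5))
cv2.imwrite("pics/a3.png",z(s,200,270,130,145,4))
cv2.imwrite("pics/a4.png",z(s,140,85,160,90,5))
E
```

```text
(no output)
```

View pics/a1.png

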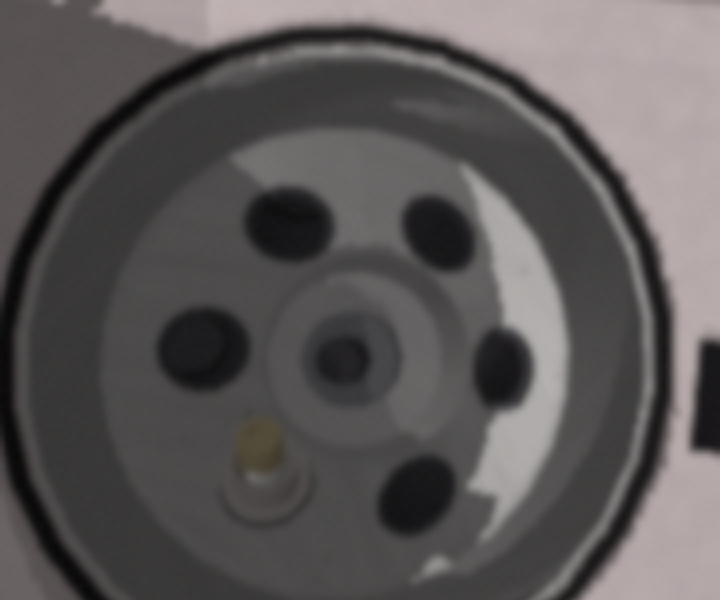

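View pics/a2.png

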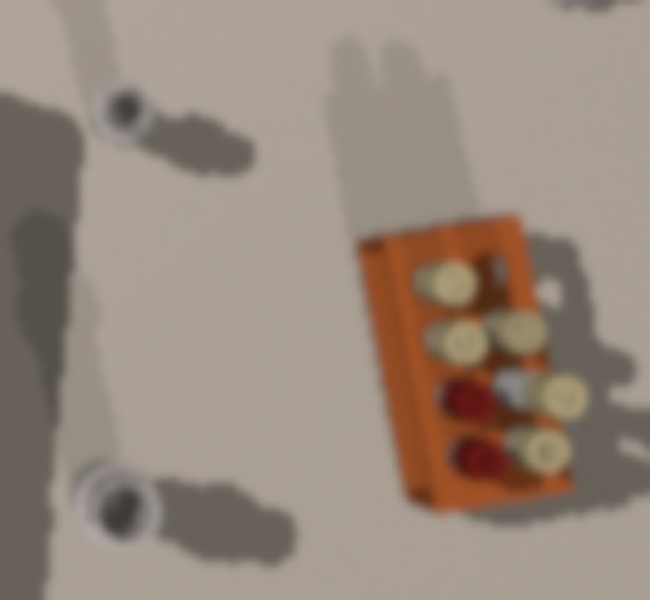

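View pics/a3.png

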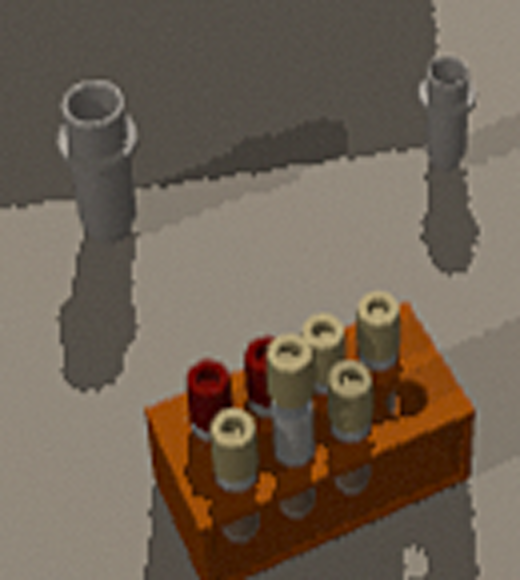

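View pics/a4.png

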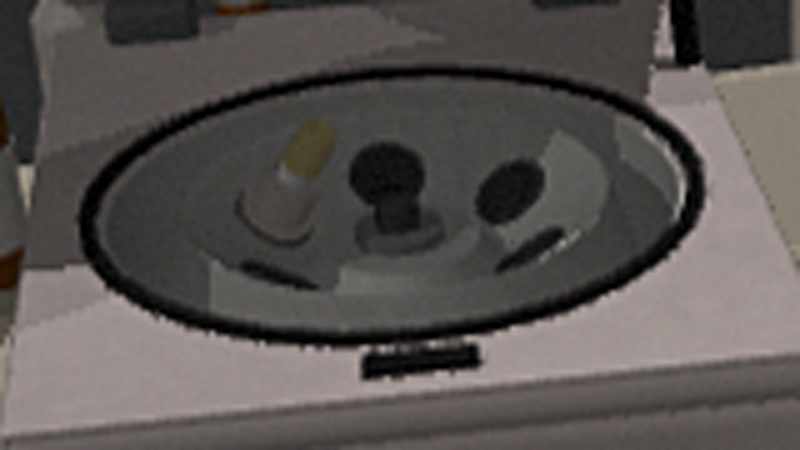

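```bash
cat > h.py <<'E'
import numpy as np, cv2
from scipy.spatial.transform import Rotation as Ro
from plant import ctrl
P={n:ctrl.camera_params(n) for n in("side","top")}
def ray(n,u,v):
    p=P[n];f=210/np.tan(np.radians(p["fovy"]/2))
    d=Ro.from_euler('xyz',p["rotation"],degrees=True).apply([(u-p["cx"])/f,(v-p["cy"])/f,1])
    return p["eye"],d/np.linalg.norm(d)
def onz(n,u,v,z):
    e,d=ray(n,u,v);return e+d*(z-e[2])/d[2]
def tri(a,b):
    e1,d1=ray("side",*a);e2,d2=ray("top",*b)
    s=np.linalg.lstsq(np.c_[d1,-d2],e2-e1,rcond=None)[0]
    p,q=e1+s[0]*d1,e2+s[1]*d2
    return (p+q)/2,np.linalg.norm(p-q)
def proj(n,X):
    p=P[n];f=210/np.tan(np.radians(p["fovy"]/2))
    c=Ro.from_euler('xyz',p["rotation"],degrees=True).inv().apply(np.array(X)-p["eye"])
    return np.array([p["cx"]+f*c[0]/c[2],p["cy"]+f*c[1]/c[2]])
E
python3 - <<'E'
from h import *
np.set_printoptions(precision=4,suppress=True)
print("sleeve",tri((223.5,295.8),(348.8,271)),onz("side",223.5,295.8,.088),onz("top",348.8,271,.088))
print("tube",tri((272.8,358),(437.6,249.2)),onz("side",272.8,358,.114),onz("top",437.6,249.2,.114))
print("loadedtop",tri((140+316/5,85+127/5),(105.5,258)))
for c in [(350,192)]: print("slim",onz("top",*c,.066))
t=cv2.imread("pics/top0.png");g=cv2.cvtColor(t,cv2.COLOR_BGR2GRAY)
m=(g<48).astype(np.uint8)
cs,_=cv2.findContours(m[150:330,40:220],cv2.RETR_EXTERNAL,cv2.CHAIN_APPROX_NONE)
cs2,_=cv2.findContours(m[150:330,40:220],cv2.RETR_LIST,cv2.CHAIN_APPROX_NONE)
for c in cs2:
    a=cv2.contourArea(c)
    if a>50:
        e=cv2.fitEllipse(c); x=e[0][0]+40;y=e[0][1]+150
        print(round(a),np.round(e[1],1),round(x,1),round(y,1),onz("top",x,y,.215),onz("top",x,y,.235))
# rack
hsv=cv2.cvtColor(t,cv2.COLOR_BGR2HSV)
m=((hsv[...,0]<16)&(hsv[...,1]>150)&(hsv[...,2]>70)).astype(np.uint8)
m[:, :380]=0
cs,_=cv2.findContours(m,cv2.RETR_EXTERNAL,cv2.CHAIN_APPROX_NONE)
c=max(cs,key=cv2.contourArea);print(cv2.minAreaRect(c))
for q in cv2.boxPoints(cv2.minAreaRect(c)):print(onz("top",*q,.051))
E
```

```text
sleeve (array([ 0.4454, -0.1875,  0.0826]), np.float64(0.001252377843001665)) [ 0.4444 -0.1925  0.088 ] [ 0.4467 -0.1868  0.088 ]
tube (array([ 0.4919, -0.3694,  0.1113]), np.float64(0.0011132263353631215)) [ 0.492  -0.3714  0.114 ] [ 0.4915 -0.3683  0.114 ]
loadedtop (array([0.4961, 0.2557, 0.2642]), np.float64(0.002856903892834588))
slim [ 0.6173 -0.1973  0.066 ]
253 [15.5 21. ] 143.7 273.5 [0.4643 0.2071 0.215 ] [0.4667 0.2001 0.235 ]
100 [ 4.8 34.4] 216.8 252.5 [0.5001 0.0731 0.215 ] [0.5015 0.0697 0.235 ]
120 [11.7 13.4] 125.2 239.6 [0.5267 0.2411 0.215 ] [0.5274 0.2332 0.235 ]
151 [11.4 17.2] 164.4 241.9 [0.5212 0.169  0.215 ] [0.522  0.1631 0.235 ]
340 [19.9 21.9] 90.4 236.9 [0.5327 0.3052 0.215 ] [0.5332 0.2956 0.235 ]
198 [13.6 18.7] 149.2 208.0 [0.5838 0.1969 0.215 ] [0.583  0.1901 0.235 ]
268 [16.6 20.8] 111.5 206.0 [0.5889 0.2665 0.215 ] [0.5879 0.2579 0.235 ]
20764 [160.9 164.3] 123.7 240.6 [0.5249 0.2439 0.215 ] [0.5257 0.2359 0.235 ]
22114 [166.1 169.5] 122.3 241.1 [0.5239 0.2464 0.215 ] [0.5247 0.2383 0.235 ]
((417.60064697265625, 242.85336303710938), (55.44396209716797, 32.008888244628906), 79.4608154296875)
[ 0.5569 -0.3028  0.051 ]
[ 0.5687 -0.3736  0.051 ]
[ 0.4471 -0.3918  0.051 ]
[ 0.4354 -0.3215  0.051 ]
```

```bash
python3 - <<'E'
from h import *
np.set_printoptions(precision=3,suppress=True)
c=np.array([.527,.2365])
for k in range(6):
    a=np.radians(-34.7+60*k); X=[*(c+.068*np.array([np.cos(a),np.sin(a)])),.215]
    p=proj("side",X);q=proj("top",X);print(k,np.round(X,4),(p-[140,85])*5,(q-[40,150])*4)
print((proj("side",[*c,.232])-[140,85])*5)
for X in([.445,-.19,.088],):
    print((proj("side",X)-[200,270])*4,(proj("top",X)-[325,170])*5)
X=[.4918,-.3695,.114];print((proj("side",X)-[200,270])*4,(proj("top",X)-[325,170])*5)
E
```

```text
0 [0.583 0.198 0.215] [526.269 245.094] [434.92  234.154]
1 [0.589 0.266 0.215] [507.642 185.899] [288.095 224.758]
2 [0.533 0.304 0.215] [386.111 170.014] [203.589 347.868]
3 [0.471 0.275 0.215] [275.212 210.489] [266.246 481.486]
4 [0.466 0.207 0.215] [282.855 271.789] [414.207 491.121]
5 [0.521 0.169 0.215] [412.591 290.684] [498.371 366.898]
[395.325 195.868]
[94.339 99.133] [126.498 508.877]
[289.489 348.155] [565.901 395.274]
```

```bash
cat >> h.py <<'E'
np.set_printoptions(precision=3,suppress=True)
def st():
    o=ctrl.get_obs();print("t",round(o["clock"],2),"tcp",np.round(o["tool_pos"],4),"rpy",np.round(o["orientation"],2),"F",np.round(o["force"],1),"open",round(o["opening"],4),"q",np.round(o["joint_pos"],0));return o
def to(grasp,yaw=None):
    o=ctrl.get_obs();R=Ro.from_euler('xyz',o["orientation"],degrees=True)
    t=np.array(grasp)+[0,0,ctrl.grip_depth]
    print("lin cm",np.round(R.inv().apply(t-o["tool_pos"])*100,2),"twist",None if yaw is None else -round((yaw-o["orientation"][2]+180)%360-180,2))
E
python3 - <<'E'
from h import *
to([.30,.40,.29]); to([.4455,-.1885,.25],-124.7)
E
```

```text
lin cm [ 19.64 -14.53  -4.52] twist None
lin cm [ 69.97 -48.32  -0.44] twist 14.71
```

Emit:
carry_out(linear=[[3, -2, -1.5], [6, -4.5, -4.5], [10, -7, -4.5], [13, -9.5, -4.5], [16.5, -12, -4.5], [19.6, -14.5, -4.5], [23, -16.5, -4.5], [26, -18.5, -4.5], [29, -20.5, -4.5], [33, -23, -4.5], [36, -25, -4.5], [39, -27.5, -4.5]], twist=[0, 0, 0, 0, 3, 5, 7, 9, 11, 13, 14.7, 14.7])

```text
clock: 1.1
tool_pos: [0.355, 0.1712, 0.4496]
orientation: [-180.0, -0.0, -124.8]
force: [1.7, 0.5, 0.0]
opening: 0.0876
```

```bash
python3 - <<'E'
from h import *
st();to([.4455,-.1885,.20],-124.7)
E
```

```text
t 1.1 tcp [0.355 0.171 0.45 ] rpy [-179.99   -0.04 -124.75] F [1.7 0.5 0. ] open 0.0876 q [ 55.  -9. -27.   0. -72.   0.]
lin cm [ 24.39 -27.94   9.05] twist -0.05
```

Emit:
carry_out(linear=[[3, -3.4, 0], [6, -6.8, 0], [8.5, -9.6, 0], [11, -12.6, 0], [13.5, -15.5, 0], [16, -18.4, 0], [18.5, -21.3, 1], [21, -24, 4], [24.4, -27.9, 8], [24.4, -27.9, 12], [24.4, -27.9, 15], [24.4, -27.9, 15]], twist=[0, 0, 0, 0, 0, 0, 0, 0, 0, 0, 0, 0])

```text
clock: 2.1
tool_pos: [0.4425, -0.1895, 0.2937]
orientation: [179.5, -0.3, -125.0]
force: [-1.7, -0.0, -0.0]
opening: 0.0872
```

```bash
python3 - <<'E'
from h import *
st();to([.4455,-.1885,.087],-124.7)
cv2.imwrite("pics/s1.png",cv2.resize(ctrl.snapshot("side")[200:400,130:400],None,fx=2.9,fy=2.9))
cv2.imwrite("pics/t1.png",cv2.resize(ctrl.snapshot("top")[180:360,250:470],None,fx=3,fy=3))
E
```

```text
t 2.1 tcp [ 0.443 -0.19   0.294] rpy [ 179.51   -0.28 -124.98] F [-1.7 -0.  -0. ] open 0.0872 q [  0.   9. -32.  -0. -50.  55.]
lin cm [-0.28 -0.23  4.74] twist -0.28
```

View pics/s1.png

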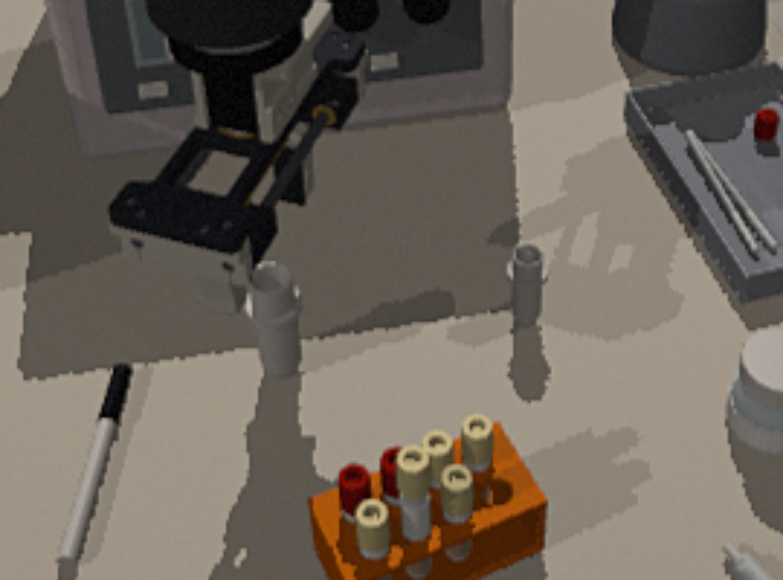

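View pics/t1.png

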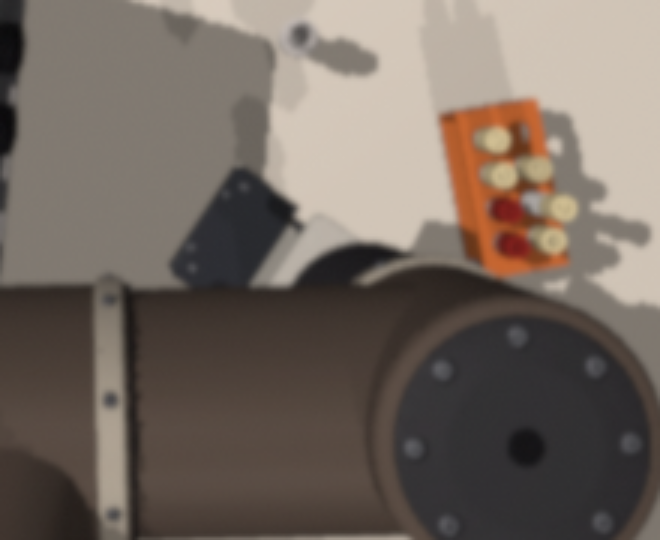

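Emit:
carry_out(linear=[[-0.3, -0.2, 1], [-0.3, -0.2, 2.5], [-0.3, -0.2, 4], [-0.3, -0.2, 4.7], [-0.3, -0.2, 4.7], [-0.3, -0.2, 4.7]], twist=[0, 0, -0.3, -0.3, -0.3, -0.3])

```text
clock: 2.7
tool_pos: [0.4482, -0.1869, 0.2523]
orientation: [179.8, -0.2, -124.4]
force: [0.1, -0.2, -0.1]
opening: 0.0874
```

```bash
python3 - <<'E'
from h import *
st();to([.4455,-.1885,.087],-124.7)
cv2.imwrite("pics/s2.png",cv2.resize(ctrl.snapshot("side")[240:360,160:300],None,fx=5,fy=5))
E
```

```text
t 2.7 tcp [ 0.448 -0.187  0.252] rpy [ 179.83   -0.19 -124.44] F [ 0.1 -0.2 -0.1] open 0.0874 q [  1.  12. -34.   0. -44.  55.]
lin cm [0.28 0.13 0.6 ] twist 0.26
```

View pics/s2.png

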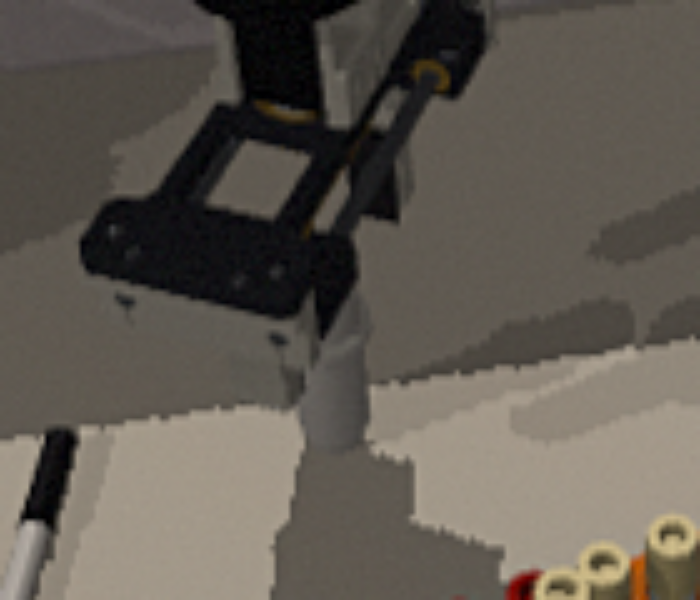

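Emit:
carry_out(linear=[[0.3, 0.1, 0.6], [0.3, 0.1, 0.65], [0.3, 0.1, 0.65], [0.3, 0.1, 0.65], [0.3, 0.1, 0.65]], twist=[0.3, 0.3, 0.3, 0.3, 0.3])

```text
clock: 3.17
tool_pos: [0.4457, -0.189, 0.2462]
orientation: [179.9, -0.2, -124.8]
force: [0.5, 0.2, -0.2]
opening: 0.0875
```

```bash
python3 - <<'E'
from h import *
st();to([.4455,-.1885,.087],-124.7)
E
```

```text
t 3.17 tcp [ 0.446 -0.189  0.246] rpy [ 179.87   -0.16 -124.76] F [ 0.5  0.2 -0.2] open 0.0875 q [  0.  12. -35.   0. -43.  55.]
lin cm [-0.03  0.05 -0.01] twist -0.06
```

Close.

Emit:
carry_out(linear=[[0, 0, 0], [0, 0, 0], [0, 0, 0], [0, 0, 0], [0, 0, 0], [0, 0, 0], [0, 0, 0], [0, 0, 0], [0, 0, 0], [0, 0, 0]], twist=[0, 0, 0, 0, 0, 0, 0, 0, 0, 0], fingers=-1)

```text
clock: 4.0
tool_pos: [0.4457, -0.189, 0.2462]
orientation: [179.9, -0.2, -124.8]
force: [0.2, -0.1, -1.0]
opening: 0.0285
```

Emit:
carry_out(linear=[[0, 0, -1], [0, 0, -3], [0, 0, -5], [0, 0, -8], [0, 0, -8], [0, 0, -8]], twist=[0, 0, 0, 0, 0, 0])

```text
clock: 4.5
tool_pos: [0.4464, -0.1889, 0.3277]
orientation: [-180.0, -0.0, -124.8]
force: [-0.4, 0.6, -0.6]
opening: 0.0286
```

```bash
python3 - <<'E'
from h import *
st()
cv2.imwrite("pics/s3.png",cv2.resize(ctrl.snapshot("side")[200:360,160:320],None,fx=3.7,fy=3.7))
E
```

```text
t 4.5 tcp [ 0.446 -0.189  0.328] rpy [-179.95   -0.05 -124.75] F [-0.4  0.6 -0.6] open 0.0286 q [  0.   6. -29.   0. -54.  55.]
```

View pics/s3.png

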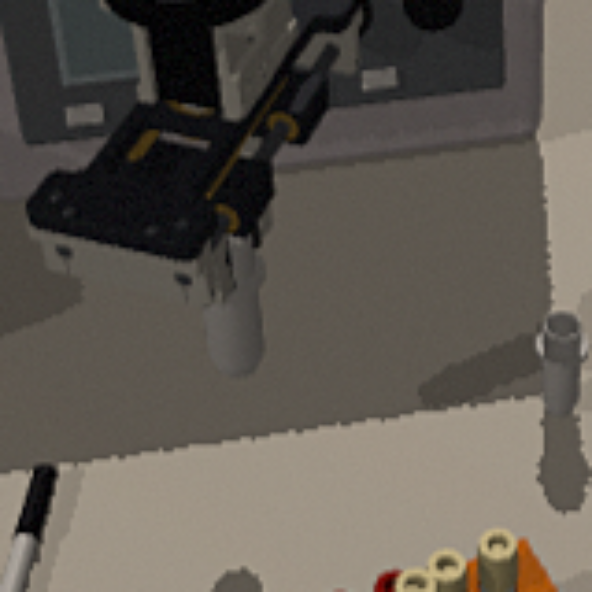

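```bash
python3 - <<'E'
from h import *
t=cv2.imread("pics/top0.png")
cv2.imwrite("pics/b1.png",cv2.resize(t[140:360,190:270],None,fx=2.7*2,fy=2.7,interpolation=cv2.INTER_CUBIC))
s=cv2.imread("pics/side0.png")
cv2.imwrite("pics/b2.png",cv2.resize(s[140:240,140:310],None,fx=4.5,fy=4.5,interpolation=cv2.INTER_CUBIC))
g=cv2.cvtColor(t,cv2.COLOR_BGR2GRAY)
for r in(165,175,185,195,215,280,300,320,335): print(r,g[r,232:256])
E
```

```text
165 [176 175 174 172 171 171 169 157 130 102  88  82  77  72  69  70  72  83
 109 139 160 168 169 169]
175 [173 173 175 175 174 171 160 132 104  89  82  76  68  55  44  38  37  39
  41  46  57  72  87  94]
185 [173 173 173 173 171 159 131 103  89  82  75  68  56  42  36  36  34  33
  31  28  29  30  31  33]
195 [176 177 177 175 164 137 107  90  82  76  68  57  44  37  31  23  13  10
  10  11  11  11   7   8]
215 [175 175 164 137 108  91  82  76  68  58  46  38  35  32  24  17  13  11
  10  13  21  34  49  70]
280 [79 73 65 56 64 81 82 66 52 47 47 48 48 53 69 85 83 79 80 81 81 81 81 81]
300 [65 57 60 78 84 68 52 48 47 48 48 51 65 82 84 80 80 82 80 81 81 81 80 81]
320 [43 37 35 37 43 52 65 75 79 80 81 81 81 81 81 81 81 80 81 81 81 81 81 80]
335 [80 81 81 81 81 81 81 80 80 81 81 81 81 81 81 81 80 81 81 81 81 81 81 81]
```

View pics/b1.png

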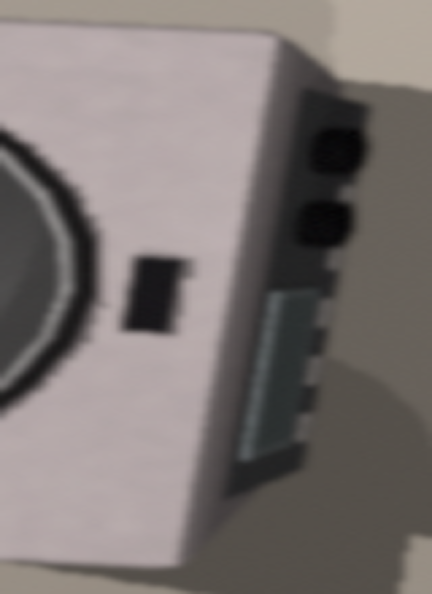

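View pics/b2.png

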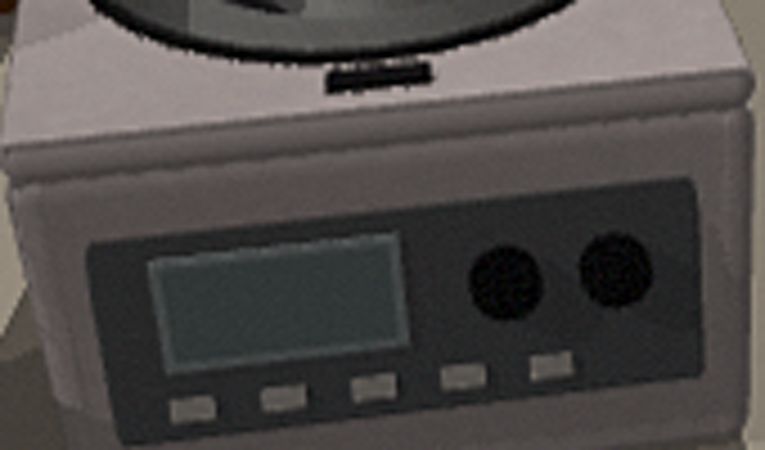

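```bash
python3 - <<'E'
from h import *
A=onz("top",240.5,165,.235);B=onz("top",235.5,215,.235);print(A,B, np.degrees(np.arctan2(B[1]-A[1],B[0]-A[0])))
# edge y at x=.58
y=A[1]+(B[1]-A[1])*(0.58-A[0])/(B[0]-A[0]);print(y)
d=(A-B)/np.linalg.norm(A-B);n=np.array([-d[1],d[0]]);print("inward n",n,"yaw for tool y=n",np.degrees(np.arctan2(n[0],-n[1])))
yaw=np.degrees(np.arctan2(n[0],-n[1]))
E=np.array([.58,y]); 
for e in (.045,.0145,-.028): print(e,E-n*e)
g=E-n*.05; st(); to([*g,.305],yaw)
E
```

```text
[0.658 0.025 0.235] [0.568 0.035 0.235] 173.58834819056773
0.03408003078114385
inward n [0.112 0.994] yaw for tool y=n 173.58834819056773
0.045 [ 0.575 -0.011]
0.0145 [0.578 0.02 ]
-0.028 [0.583 0.062]
t 4.55 tcp [ 0.446 -0.189  0.326] rpy [ 179.92   -0.11 -124.77] F [-0.2  0.7 -0.6] open 0.0288 q [  0.   7. -29.   0. -54.  55.]
lin cm [-21.54  -0.66 -13.83] twist 61.64
```

Emit:
carry_out(linear=[[0, 0, -4], [-1.5, 0, -8], [-4, 0, -11.5], [-7, -0.2, -13.8], [-10, -0.3, -13.8], [-13, -0.4, -13.8], [-16, -0.5, -13.8], [-19, -0.6, -13.8], [-21.5, -0.7, -13.8], [-21.5, -0.7, -13.8], [-21.5, -0.7, -13.8], [-21.5, -0.7, -13.8]], twist=[6, 12, 18, 24, 31, 38, 45, 52, 58, 61.6, 61.6, 61.6])

```text
clock: 5.55
tool_pos: [0.5745, -0.0159, 0.4624]
orientation: [-179.9, -0.3, 173.8]
force: [-0.1, -0.6, 0.1]
opening: 0.0285
```

```bash
python3 - <<'E'
from h import *
st()
n=np.array([.112,.994]);E=np.array([.58,.034])
to([*(E-n*.05),.305],173.6)
for e in(.02,-.028):to([*(E-n*e),.305],173.6)
cv2.imwrite("pics/s4.png",cv2.resize(ctrl.snapshot("side")[100:260,180:340],None,fx=3.7,fy=3.7))
E
```

```text
t 5.55 tcp [ 0.575 -0.016  0.462] rpy [-179.89   -0.28  173.78] F [-0.1 -0.6  0.1] open 0.0285 q [ 18.   9.  -7.  -0. -74. -24.]
lin cm [ 0.01  0.02 -0.19] twist 0.18
lin cm [-0.    3.02 -0.2 ] twist 0.18
lin cm [-0.02  7.83 -0.21] twist 0.18
```

View pics/s4.png

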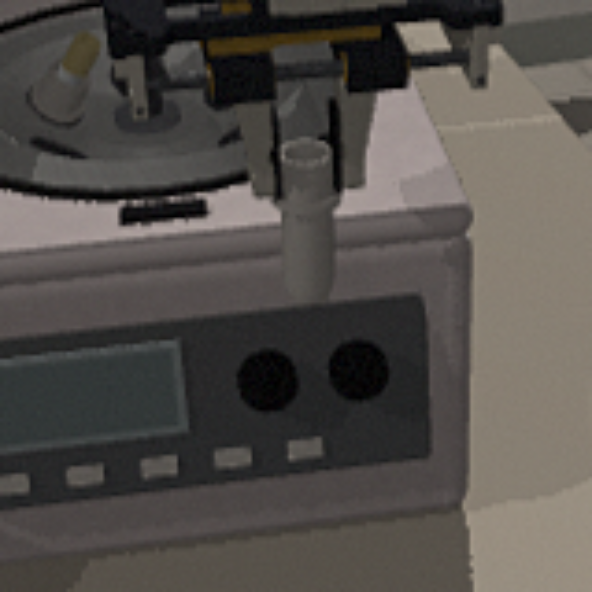

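Emit:
carry_out(linear=[[0, 1.5, -0.2], [0, 2.5, -0.2], [0, 3.2, -0.2], [0, 3.7, -0.2], [0, 4.2, -0.2], [0, 4.7, -0.2], [0, 5.2, -0.2], [0, 5.7, -0.2], [0, 6.2, -0.2], [0, 6.2, -0.2]], twist=[0, 0, 0, 0, 0, 0, 0, 0, 0, 0])

```text
clock: 6.43
tool_pos: [0.5808, 0.0458, 0.4644]
orientation: [-179.9, -0.3, 173.8]
force: [-2.8, -3.9, 1.2]
opening: 0.0284
```

```bash
python3 - <<'E'
from h import *
print(onz("side",262.7,140.5,.304),onz("side",262.7,139.5,.304))
st()
n=np.array([.112,.994]);E=np.array([.58,.034])
for e in(-.028,):to([*(E-n*e),.305],173.6)
cv2.imwrite("pics/s5.png",cv2.resize(ctrl.snapshot("side")[100:260,180:340],None,fx=3.7,fy=3.7))
E
```

```text
[ 0.576 -0.015  0.304] [ 0.577 -0.011  0.304]
t 6.43 tcp [0.581 0.046 0.464] rpy [-179.86   -0.31  173.78] F [-2.8 -3.9  1.2] open 0.0284 q [ 24.  10.  -6.  -0. -74. -30.]
lin cm [-0.06  1.62  0.01] twist 0.18
```

View pics/s5.png

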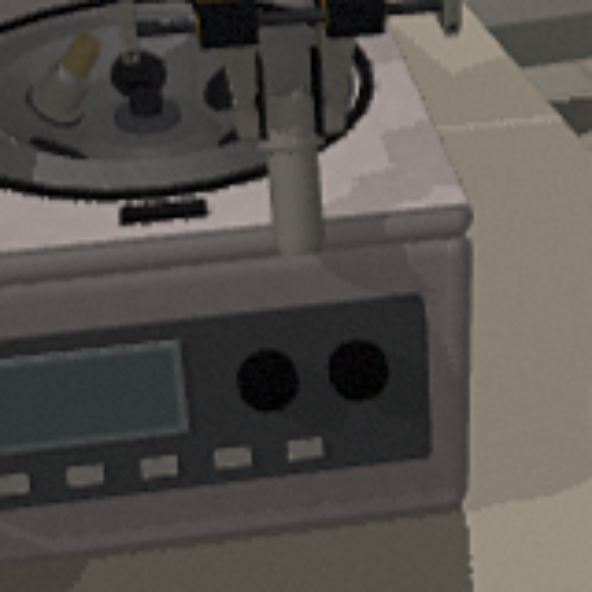

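Emit:
carry_out(linear=[[0, 0.4, 0], [0, 0.8, 0], [0, 1.2, 0], [0, 1.6, 0], [0, 1.9, 0], [0, 1.9, 0], [0, 1.9, 0]], twist=[0, 0, 0, 0, 0, 0, 0])

```text
clock: 7.07
tool_pos: [0.583, 0.0644, 0.4646]
orientation: [-179.9, -0.3, 173.8]
force: [-0.6, -3.1, 1.7]
opening: 0.0284
```

Emit:
carry_out(linear=[[0, 0, -2], [0, 0, -5], [0, 0, -8], [0, 0, -8]], twist=[0, 0, 0, 0])

```text
clock: 7.4
tool_pos: [0.5842, 0.0648, 0.5511]
orientation: [179.9, 0.3, 173.8]
force: [1.2, -0.0, -0.3]
opening: 0.0282
```

```bash
python3 - <<'E'
from h import *
st()
cv2.imwrite("pics/s6.png",cv2.resize(ctrl.snapshot("side")[70:230,180:340],None,fx=3.7,fy=3.7,interpolation=cv2.INTER_CUBIC))
cv2.imwrite("pics/t6.png",cv2.resize(ctrl.snapshot("top")[100:280,150:330],None,fx=3,fy=3))
E
```

```text
t 7.4 tcp [0.584 0.065 0.551] rpy [179.86   0.29 173.83] F [ 1.2 -0.  -0.3] open 0.0282 q [ 25.   9.   4.   0. -84. -32.]
```

View pics/s6.png

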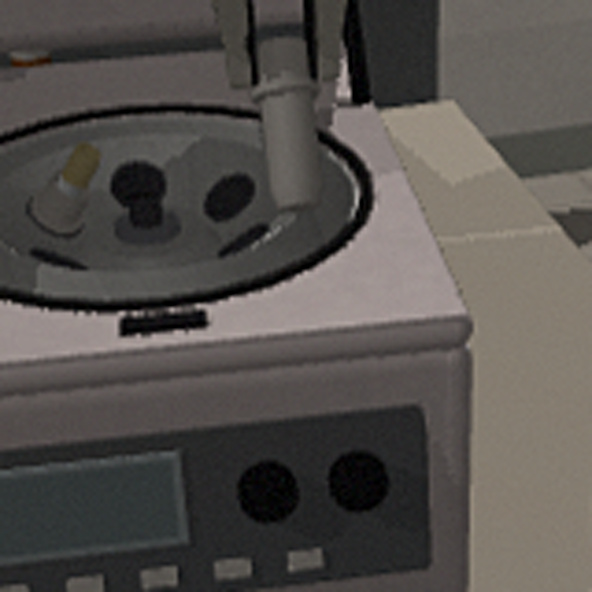

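View pics/t6.png

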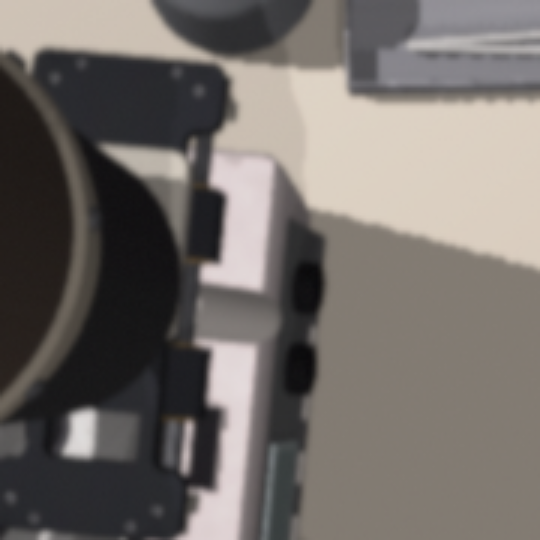

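```bash
python3 - <<'E'
from h import *
n=np.array([.107,.994,0]);z=np.array([0,0,1]);G=np.array([.584,.065,.5511-.1593])
for th in(25,29,33,37,41):
    c,s=np.cos(np.radians(th)),np.sin(np.radians(th));a=s*n+c*z;p=-c*n+s*z
    C=G-.087*a
    print(th,"topext",(proj("top",C+.011*p)-[150,100])*3,"side low",(proj("side",C-.011*p)-[180,70])*3.7,"side tip up",(proj("side",C+.011*p)-[180,70])*3.7,"flange c",(proj("side",G-.0245*a)-[180,70])*3.7)
E
```

```text
25 topext [268.754 320.293] side low [291.004 209.097] side tip up [295.278 209.303] flange c [281.427  91.31 ]
29 topext [277.564 320.897] side low [292.271 210.18 ] side tip up [296.303 207.507] flange c [281.731  90.998]
33 topext [285.924 321.441] side low [293.479 210.484] side tip up [297.247 204.888] flange c [282.013  90.458]
37 topext [293.798 321.921] side low [294.622 209.991] side tip up [298.102 201.441] flange c [282.27   89.689]
41 topext [301.151 322.335] side low [295.694 208.688] side tip up [298.863 197.168] flange c [282.501  88.696]
```

```bash
python3 - <<'E'
from h import *
st();to([.5329,.2327,.345],-124.7)
E
```

```text
t 7.5 tcp [0.584 0.065 0.546] rpy [179.92  -0.09 173.81] F [-0.4 -0.5 -1.7] open 0.0282 q [ 25.   9.   3.  -0. -84. -32.]
lin cm [ 6.84 16.11  4.18] twist -61.49
```

Emit:
carry_out(linear=[[0.6, 1.4, 0], [1.3, 3, 0], [2, 4.8, 0], [2.7, 6.5, 0.5], [3.5, 8.2, 1], [4.3, 10, 1.5], [5, 11.8, 2], [5.7, 13.5, 3], [6.4, 15, 4], [6.8, 16.1, 4.2], [6.8, 16.1, 4.2], [6.8, 16.1, 4.2]], twist=[-6, -12, -18, -24, -30, -36, -42, -49, -55, -61.5, -61.5, -61.5])

```text
clock: 8.5
tool_pos: [0.533, 0.2333, 0.5028]
orientation: [179.8, -0.0, -124.7]
force: [-0.1, -0.5, -0.0]
opening: 0.0288
```

```bash
python3 - <<'E'
from h import *
st();to([.5329,.2327,.309],-124.7)
cv2.imwrite("pics/s7.png",cv2.resize(ctrl.snapshot("side")[60:190,140:300],None,fx=4.5,fy=4.5,interpolation=cv2.INTER_CUBIC))
cv2.imwrite("pics/t7.png",cv2.resize(ctrl.snapshot("top")[150:330,40:220],None,fx=3.3,fy=3.3,interpolation=cv2.INTER_CUBIC))
E
```

```text
t 8.5 tcp [0.533 0.233 0.503] rpy [ 179.82   -0.05 -124.73] F [-0.1 -0.5 -0. ] open 0.0288 q [ 43.   9.  -2.  -0. -79.  12.]
lin cm [ 0.05 -0.04  3.45] twist -0.03
```

View pics/s7.png

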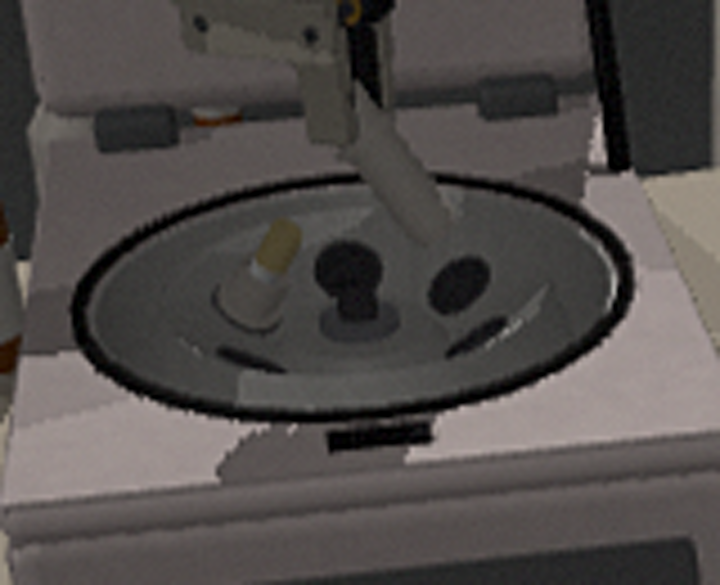

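View pics/t7.png

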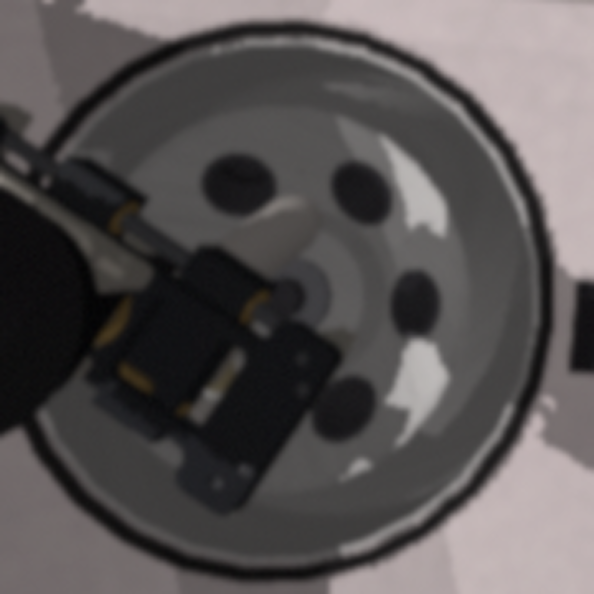

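```bash
python3 - <<'E'
from h import *
u=np.array([-.822,.569,0]);w=np.array([.569,.822,0]);z=np.array([0,0,1]);G=np.array([.533,.2333,.3435])
T=lambda X:(proj("top",X)-[40,150])*3.3
S=lambda X:(proj("side",X)-[140,60])*4.5
for th in(29,33,37):
    c,s=np.cos(np.radians(th)),np.sin(np.radians(th));a=s*u+c*z;p=-c*u+s*z
    C=G-.087*a
    print(th,"tip out",T(C+.011*p),S(C+.011*p),"tip low",S(C-.011*p),"body30 edges",T(C+.03*a+.0145*w),T(C+.03*a-.0145*w),S(C+.03*a+.0145*w),S(C+.03*a-.0145*w))
print(T([.583,.198,.215]),S([.583,.198,.215]))
i=cv2.imread("pics/t7.png")[165:285,200:340];cv2.imwrite("pics/t7b.png",cv2.resize(i,None,fx=5,fy=5))
i=cv2.imread("pics/s7.png")[100:330,320:520];cv2.imwrite("pics/s7b.png",cv2.resize(i,None,fx=2.6,fy=2.6))
E
```

```text
29 tip out [309.307 203.827] [450.394 230.362] tip low [418.333 245.048] body30 edges [242.291 226.935] [289.925 259.175] [415.743 176.95 ] [393.589 198.36 ]
33 tip out [311.877 195.829] [458.367 224.635] tip low [427.689 241.926] body30 edges [244.453 221.196] [292.226 253.521] [421.382 173.938] [399.299 195.33 ]
37 tip out [313.93  188.173] [465.862 218.222] tip low [436.716 238.065] body30 edges [246.256 215.67 ] [294.186 248.092] [426.743 170.46 ] [404.723 191.826]
[358.431 193.015] [473.726 332.89 ]
```

View pics/t7b.png

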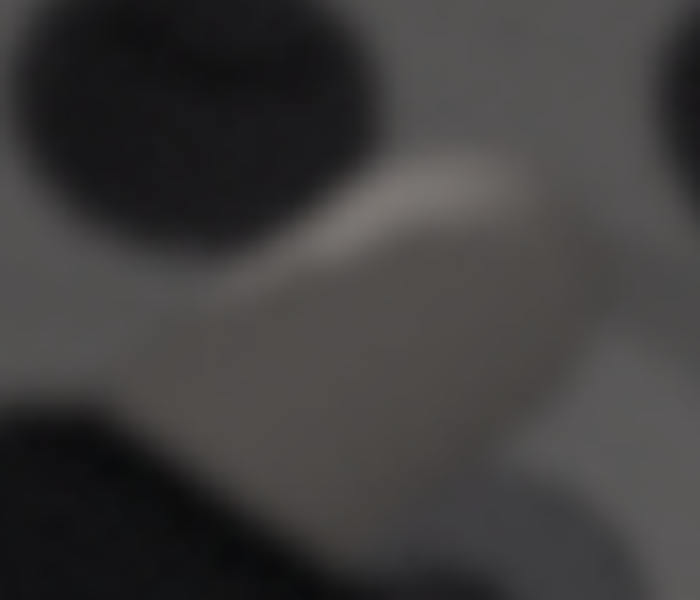

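View pics/s7b.png

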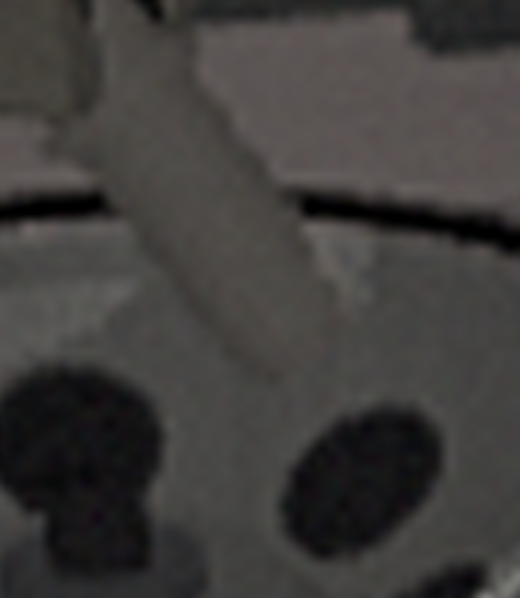

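```bash
cat >> h.py <<'E'
u=np.array([-.822,.569,0]);w=np.array([.569,.822,0]);z=np.array([0,0,1])
M=np.array([.5832,.1975,.215])
def ax(th): return np.sin(np.radians(th))*u+np.cos(np.radians(th))*z
A=ax(33)
E
python3 - <<'E'
from h import *
st()
for k in(.02,.01,0,-.01): print(k);to(M+k*A+.087*ax(30),-124.7)
for D in(.04,.03,.013,0): print(D);to(M+(.027+D)*A,-124.7)
E
```

```text
t 8.6 tcp [0.533 0.232 0.504] rpy [ 179.86    0.01 -124.83] F [ 0.6 -0.  -0. ] open 0.0283 q [ 43.   9.  -2.  -0. -79.  12.]
0.02
lin cm [ 0.03 -0.66  3.73] twist -0.13
0.01
lin cm [ 0.03 -1.21  4.57] twist -0.13
0
lin cm [ 0.03 -1.75  5.41] twist -0.13
-0.01
lin cm [ 0.03 -2.3   6.24] twist -0.13
0.04
lin cm [ 0.03 -2.46  7.32] twist -0.13
0.03
lin cm [ 0.03 -3.    8.16] twist -0.13
0.013
lin cm [ 0.03 -3.93  9.58] twist -0.13
0
lin cm [ 0.03 -4.64 10.67] twist -0.13
```

Emit:
carry_out(linear=[[0, -0.3, 1.5], [0, -0.6, 3], [0, -0.7, 3.7], [0, -0.9, 4.1], [0, -1.2, 4.6], [0, -1.2, 4.6], [0, -1.2, 4.6]], twist=[0, 0, 0, 0, 0, 0, 0])

```text
clock: 9.18
tool_pos: [0.5434, 0.2254, 0.4581]
orientation: [179.9, 0.0, -124.9]
force: [0.9, -0.9, -0.6]
opening: 0.0283
```

```bash
python3 - <<'E'
from h import *
st()
for k in(.01,-.01): print(k);to(M+k*A+.087*ax(30),-124.7)
cv2.imwrite("pics/s8.png",cv2.resize(ctrl.snapshot("side")[70:190,180:290],None,fx=5,fy=5,interpolation=cv2.INTER_CUBIC))
cv2.imwrite("pics/t8.png",cv2.resize(ctrl.snapshot("top")[170:270,90:190],None,fx=6,fy=6,interpolation=cv2.INTER_CUBIC))
E
```

```text
t 9.18 tcp [0.543 0.225 0.458] rpy [ 179.88    0.03 -124.86] F [ 0.9 -0.9 -0.6] open 0.0283 q [ 42.  11.  -6.  -0. -74.  14.]
0.01
lin cm [0.03 0.03 0.  ] twist -0.16
-0.01
lin cm [ 0.03 -1.07  1.68] twist -0.16
```

View pics/s8.png

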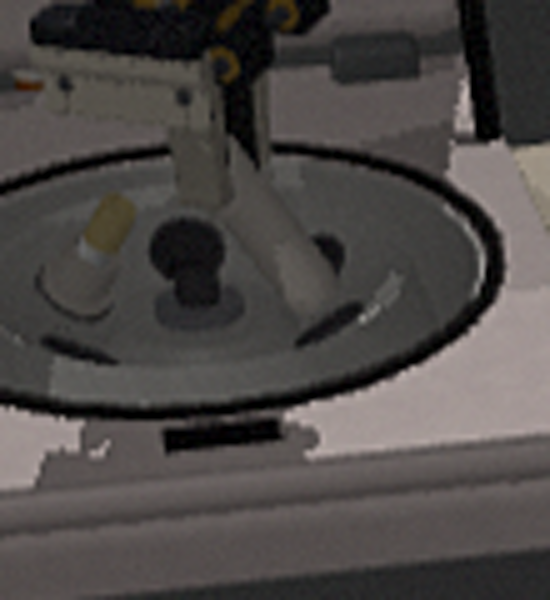

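View pics/t8.png

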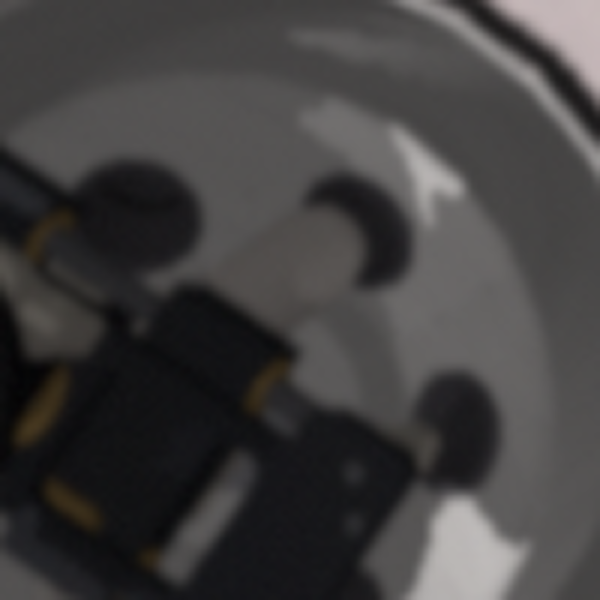

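Emit:
carry_out(linear=[[0, -0.3, 0.5], [0, -0.6, 0.9], [0, -0.9, 1.3], [0, -1.1, 1.7], [0, -1.1, 1.7]], twist=[0, 0, 0, 0, 0])

```text
clock: 9.7
tool_pos: [0.5522, 0.2191, 0.4399]
orientation: [179.8, -0.1, -124.9]
force: [-0.6, 0.8, -2.2]
opening: 0.0283
```

```bash
python3 - <<'E'
from h import *
st()
for k in(-.01,-.02): print(k);to(M+k*A+.087*ax(30),-124.7)
cv2.imwrite("pics/s9.png",cv2.resize(ctrl.snapshot("side")[70:190,180:290],None,fx=5,fy=5,interpolation=cv2.INTER_CUBIC))
cv2.imwrite("pics/t9.png",cv2.resize(ctrl.snapshot("top")[170:270,90:190],None,fx=6,fy=6,interpolation=cv2.INTER_CUBIC))
E
```

```text
t 9.7 tcp [0.552 0.219 0.44 ] rpy [ 179.81   -0.05 -124.87] F [-0.6  0.8 -2.2] open 0.0283 q [ 40.  12.  -7.  -0. -72.  15.]
-0.01
lin cm [ 0.01  0.03 -0.14] twist -0.17
-0.02
lin cm [ 0.01 -0.52  0.7 ] twist -0.17
```

View pics/s9.png

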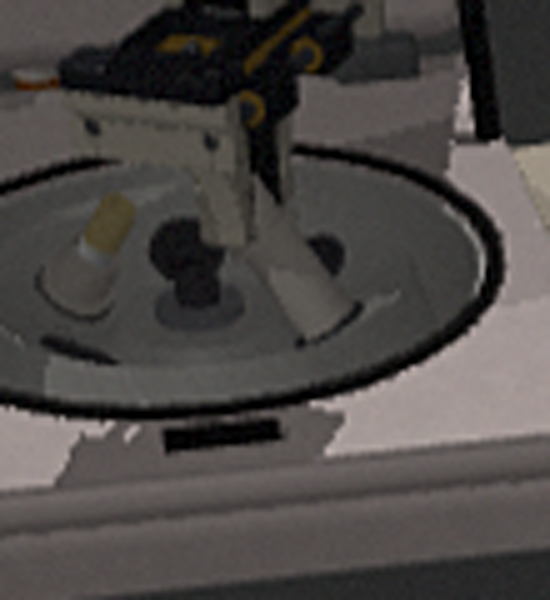

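View pics/t9.png

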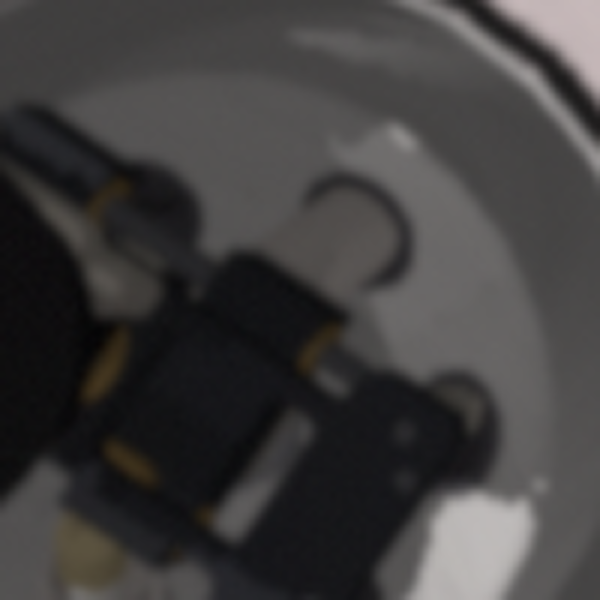

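```bash
python3 - <<'E'
from h import *
for D in(.04,.03,.015): print(D);to(M+(.027+D)*A,-124.7)
E
```

```text
0.04
lin cm [ 0.02 -0.14  1.02] twist -0.16
0.03
lin cm [ 0.02 -0.69  1.86] twist -0.16
0.015
lin cm [ 0.02 -1.51  3.11] twist -0.16
```

Emit:
carry_out(linear=[[0, -0.1, 0.3], [0, -0.2, 0.6], [0, -0.2, 0.9], [0, -0.3, 1.2], [0, -0.5, 1.5], [0, -0.7, 1.8], [0, -0.7, 1.8]], twist=[0, 0, 0, 0, 0, 0, 0])

```text
clock: 10.38
tool_pos: [0.5584, 0.2148, 0.4224]
orientation: [179.9, -0.0, -124.9]
force: [2.0, -3.0, 0.6]
opening: 0.0286
```

```bash
python3 - <<'E'
from h import *
st()
for D in(.03,.015): print(D);to(M+(.027+D)*A,-124.7)
cv2.imwrite("pics/s10.png",cv2.resize(ctrl.snapshot("side")[70:190,180:290],None,fx=5,fy=5,interpolation=cv2.INTER_CUBIC))
E
```

```text
t 10.38 tcp [0.558 0.215 0.422] rpy [ 179.9    -0.03 -124.87] F [ 2.  -3.   0.6] open 0.0286 q [ 40.  13.  -8.  -0. -69.  15.]
0.03
lin cm [0.01 0.08 0.03] twist -0.17
0.015
lin cm [ 0.01 -0.74  1.28] twist -0.17
```

View pics/s10.png

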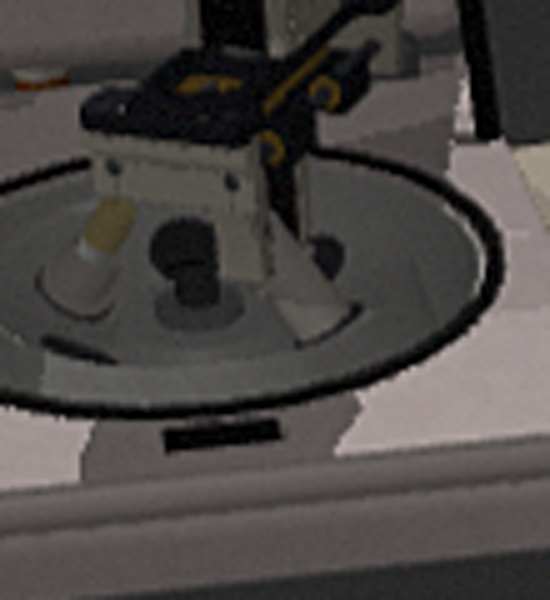

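Emit:
carry_out(linear=[[0, -0.2, 0.3], [0, -0.3, 0.6], [0, -0.5, 0.9], [0, -0.7, 1.3], [0, -0.7, 1.3]], twist=[0, 0, 0, 0, 0])

```text
clock: 10.85
tool_pos: [0.5651, 0.2106, 0.4117]
orientation: [-179.9, 0.1, -124.9]
force: [2.5, -4.4, 10.8]
opening: 0.0281
```

```bash
python3 - <<'E'
from h import *
o=st();print("along bore F",o["force"]@A,"in",o["force"]@u)
for D in(.015,.005,0,-.003): print(D);to(M+(.027+D)*A,-124.7)
E
```

```text
t 10.85 tcp [0.565 0.211 0.412] rpy [-179.92    0.15 -124.85] F [ 2.5 -4.4 10.8] open 0.0281 q [ 39.  14.  -8.   0. -68.  16.]
along bore F 6.612366260597155 in -4.538154387224267
0.015
lin cm [0.05 0.06 0.22] twist -0.15
0.005
lin cm [ 0.05 -0.49  1.06] twist -0.15
0
lin cm [ 0.05 -0.76  1.48] twist -0.15
-0.003
lin cm [ 0.05 -0.92  1.73] twist -0.15
```

Emit:
carry_out(linear=[[0, -0.1, 0.4], [0, -0.3, 0.7], [0, -0.4, 1.0], [0, -0.6, 1.3], [0, -0.8, 1.5], [0, -0.8, 1.5], [0, -0.8, 1.5]], twist=[0, 0, 0, 0, 0, 0, 0])

```text
clock: 11.43
tool_pos: [0.5731, 0.206, 0.4]
orientation: [-179.7, 0.4, -124.8]
force: [3.5, -4.8, 13.6]
opening: 0.028
```

```bash
python3 - <<'E'
from h import *
o=st();print("along bore F",o["force"]@A,"in",o["force"]@u)
for D in(0,-.003): print(D);to(M+(.027+D)*A,-124.7)
cv2.imwrite("pics/s11.png",cv2.resize(ctrl.snapshot("side")[70:190,180:290],None,fx=5,fy=5,interpolation=cv2.INTER_CUBIC))
E
```

```text
t 11.43 tcp [0.573 0.206 0.4  ] rpy [-179.66    0.45 -124.8 ] F [ 3.5 -4.8 13.6] open 0.028 q [ 38.  14.  -9.   0. -66.  17.]
along bore F 8.385308835315321 in -5.608144324116789
0
lin cm [0.13 0.16 0.31] twist -0.1
-0.003
lin cm [ 0.13 -0.    0.56] twist -0.1
```

View pics/s11.png

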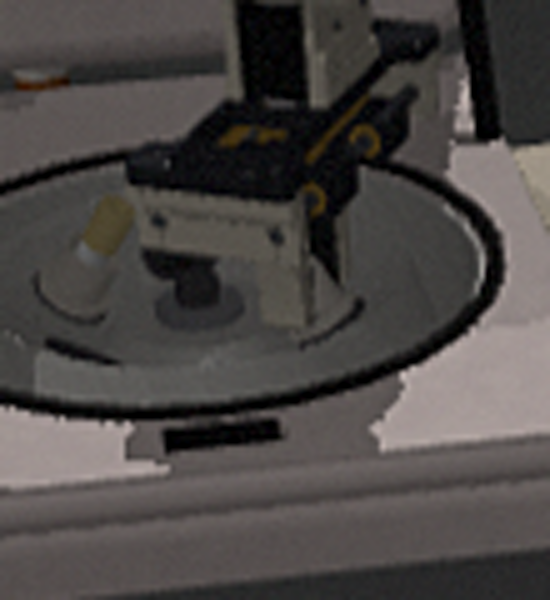

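Emit:
carry_out(linear=[[0, -0.1, 0.3], [0, -0.2, 0.6], [0.1, -0.3, 0.9], [0.1, -0.3, 1.0], [0.1, -0.3, 1.0], [0.1, -0.3, 1.0]], twist=[0, 0, 0, 0, 0, 0])

```text
clock: 11.98
tool_pos: [0.5743, 0.205, 0.3981]
orientation: [-179.5, 0.9, -124.6]
force: [-26.1, 5.3, 48.5]
opening: 0.0286
```

```bash
python3 - <<'E'
from h import *
o=st();print("along bore F",o["force"]@A,"in",o["force"]@u)
for D in(0,-.003): print(D);to(M+(.027+D)*A,-124.7)
cv2.imwrite("pics/s12.png",cv2.resize(ctrl.snapshot("side")[110:160,210:270],None,fx=10,fy=10,interpolation=cv2.INTER_CUBIC))
cv2.imwrite("pics/t12.png",cv2.resize(ctrl.snapshot("top")[170:270,90:190],None,fx=6,fy=6,interpolation=cv2.INTER_CUBIC))
E
```

```text
t 11.98 tcp [0.574 0.205 0.398] rpy [-179.51    0.95 -124.6 ] F [-26.1   5.3  48.5] open 0.0286 q [ 38.  14.  -9.   0. -66.  17.]
along bore F 53.97582186794397 in 24.48188103104732
0
lin cm [0.11 0.32 0.12] twist 0.1
-0.003
lin cm [0.12 0.15 0.37] twist 0.1
```

View pics/s12.png

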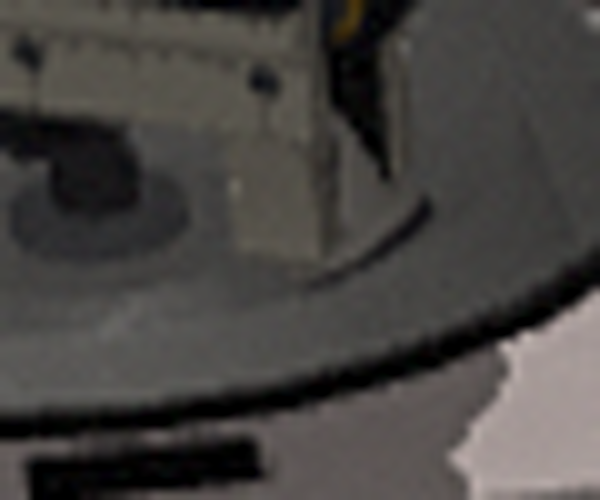

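View pics/t12.png

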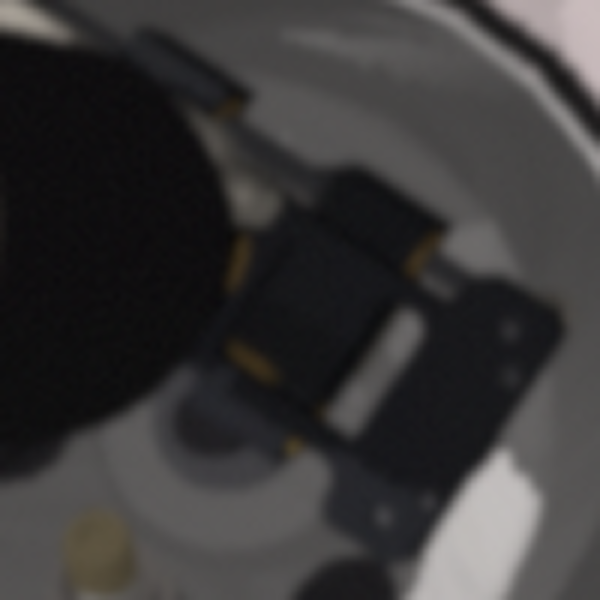

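Emit:
carry_out(linear=[[0, 0.1, -0.2], [0, 0.2, -0.4], [0, 0.2, -0.4]], twist=[0, 0, 0])

```text
clock: 12.33
tool_pos: [0.5723, 0.2065, 0.4026]
orientation: [-179.5, 1.0, -124.6]
force: [-1.5, -0.5, 2.6]
opening: 0.0285
```

Emit:
carry_out(linear=[[0, 0, 0], [0, 0, 0], [0, 0, 0], [0, 0, 0], [0, 0, 0], [0, 0, -2], [0, 0, -5], [0, 0, -9], [0, 0, -13], [0, 0, -13]], twist=[0, 0, 0, 0, 0, 0, 0, 0, 0, 0], fingers=0)

```text
clock: 13.17
tool_pos: [0.571, 0.2047, 0.5414]
orientation: [-179.1, 1.6, -124.6]
force: [0.2, 0.4, 1.4]
opening: 0.0437
```

```bash
python3 - <<'E'
from h import *
o=st()
cv2.imwrite("pics/s13.png",cv2.resize(ctrl.snapshot("side")[90:165,155:275],None,fx=6,fy=6,interpolation=cv2.INTER_CUBIC))
to([.45,.05,.30],-124.7)
E
```

```text
t 13.17 tcp [0.571 0.205 0.541] rpy [-179.14    1.57 -124.57] F [0.2 0.4 1.4] open 0.0437 q [ 38.  10.   4.   0. -82.  17.]
lin cm [19.8   1.22  7.31] twist 0.11
```

View pics/s13.png

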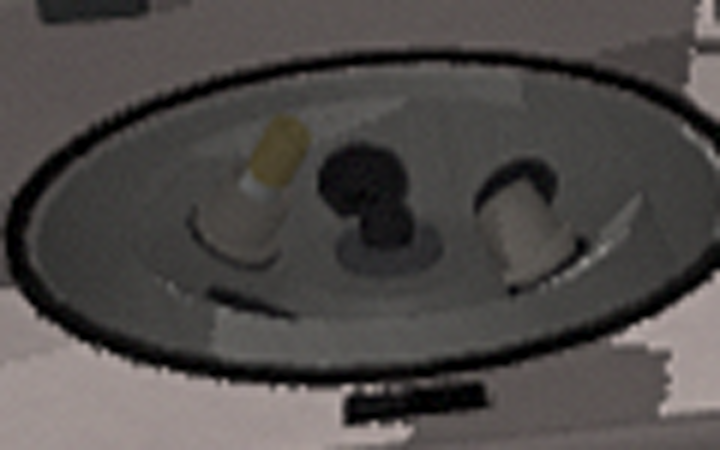

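```bash
python3 - <<'E'
from h import *
to([.4918,-.369,.30],-124.7)
to([.4918,-.369,.16],-124.7)
E
```

```text
lin cm [ 51.91 -26.01   6.84] twist 0.11
lin cm [ 52.26 -25.84  20.83] twist 0.11
```

Emit:
carry_out(linear=[[2, -1, 0], [5, -2.5, 0], [8.5, -4.3, 1], [12, -6, 2], [15.5, -7.7, 3], [19, -9.5, 4], [22.5, -11.3, 5], [26, -13, 6], [29.5, -14.7, 6.5], [33, -16.5, 6.8], [33, -16.5, 6.8], [33, -16.5, 6.8]], twist=[0, 0, 0, 0, 0, 0, 0, 0, 0, 0, 0, 0], fingers=1)

```text
clock: 14.22
tool_pos: [0.5202, -0.1615, 0.4619]
orientation: [-179.4, 1.3, -124.8]
force: [0.1, 0.3, -0.1]
opening: 0.0875
```

```bash
python3 - <<'E'
from h import *
st();to([.4918,-.369,.16],-124.7)
cv2.imwrite("pics/s14.png",cv2.resize(ctrl.snapshot("side")[90:165,155:275],None,fx=6,fy=6,interpolation=cv2.INTER_CUBIC))
t=ctrl.snapshot("top");cv2.imwrite("pics/t14r.png",t)
cv2.imwrite("pics/t14.png",cv2.resize(t[170:300,60:190],None,fx=4.6,fy=4.6,interpolation=cv2.INTER_CUBIC))
E
```

```text
t 14.22 tcp [ 0.52  -0.162  0.462] rpy [-179.42    1.35 -124.83] F [ 0.1  0.3 -0.1] open 0.0875 q [  3.   6. -11.  -1. -72.  52.]
lin cm [18.98 -9.38 13.92] twist -0.13
```

View pics/s14.png

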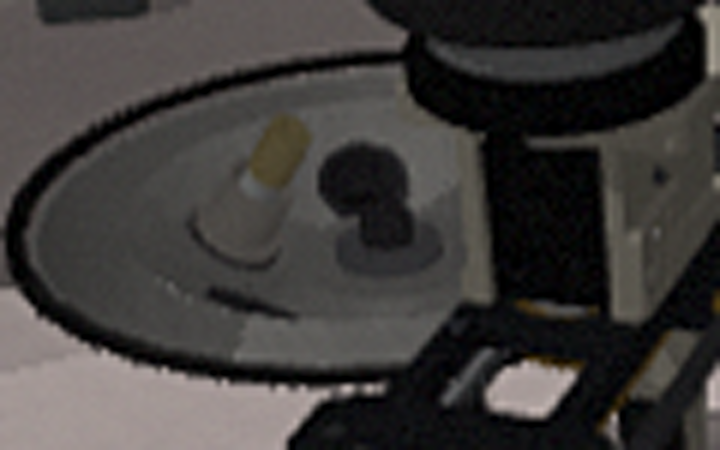

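View pics/t14.png

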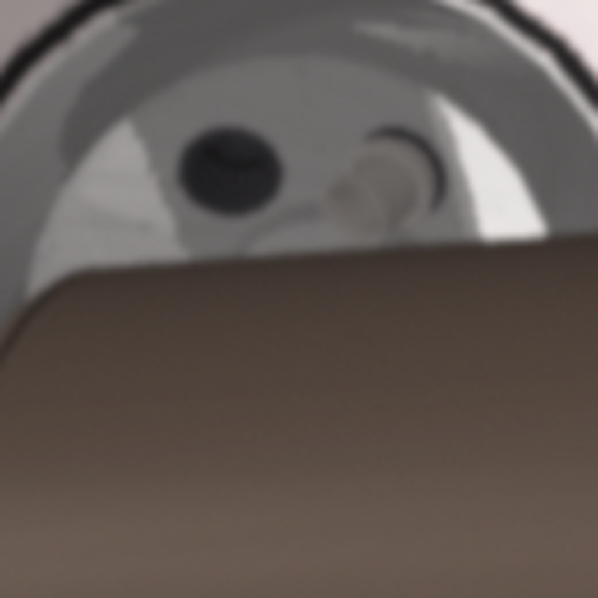

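```bash
python3 - <<'E'
from h import *
M0=np.array([.583,.198,.215])
for D in(0,.004,.008,.013):
    print(D,"flange top",(proj("top",M0+(D+.005)*A)-[60,170])*4.6,"mouth",(proj("top",M0+(D+.028)*A)-[60,170])*4.6, "S13 mouth",(proj("side",M0+(D+.028)*A)-[155,90])*6,"fl",(proj("side",M0+(D+.005)*A)-[155,90])*6)
L=np.array([.471,.275,.215]);AL=A*[-1,-1,1]
print("loaded mouth",(proj("side",L+.028*AL)-[155,90])*6,(proj("side",L+.005*AL)-[155,90])*6,(proj("side",L+.086*AL)-[155,90])*6)
t=cv2.imread("pics/t14r.png");cv2.imwrite("pics/c1.png",cv2.resize(t[185:225,120:175],None,fx=12,fy=12,interpolation=cv2.INTER_CUBIC))
print("scale c1 M",(proj("top",M0)-[120,185])*12)
for D in(0,.005,.013): print((proj("top",M0+(D+.005)*A)-[120,185])*12,(proj("top",M0+(D+.028)*A)-[120,185])*12)
E
```

```text
0 flange top [400.199 182.382] mouth [364.877 207.715] S13 mouth [502.671 205.972] fl [534.729 253.594]
0.004 flange top [394.191 186.691] mouth [358.537 212.262] S13 mouth [497.047 197.617] fl [529.188 245.362]
0.008 flange top [388.127 191.04 ] mouth [352.136 216.853] S13 mouth [491.408 189.24 ] fl [523.632 237.11 ]
0.013 flange top [380.468 196.533] mouth [344.048 222.653] S13 mouth [484.339 178.739] fl [516.668 226.764]
loaded mouth [265.898 175.167] [244.645 214.43 ] [322.064  71.403]
scale c1 M [343.386 281.874]
[323.998 295.779] [231.853 361.865]
[304.384 309.846] [211.153 376.711]
[272.525 332.695] [177.517 400.835]
```

View pics/c1.png

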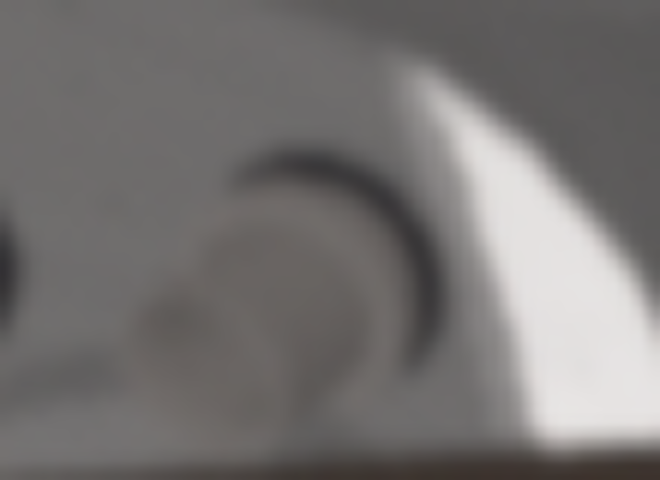

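```bash
python3 - <<'E'
from h import *
i=cv2.imread("pics/s13.png")[140:320,440:620];i=cv2.convertScaleAbs(i,alpha=1.8);cv2.imwrite("pics/c2.png",cv2.resize(i,None,fx=3.3,fy=3.3))
M0=np.array([.583,.198,.215])
f=lambda X:((proj("side",X)-[155,90])*6-[440,140])*3.3
p=-np.cos(np.radians(33))*u+np.sin(np.radians(33))*z
for nm,r,h in(("rim",.02,0),("fl bot",.019,0),("fl top",.019,.005),("mouth",.0145,.028)):
    print(nm,[np.round(f(M0+h*A+r*(np.cos(t)*w+np.sin(t)*p))) for t in np.radians([0,90,180,270])])
E
```

```text
rim [array([395., 338.]), array([457., 345.]), array([274., 481.]), array([216., 471.])]
fl bot [array([392., 342.]), array([451., 348.]), array([277., 477.]), array([222., 468.])]
fl top [array([370., 308.]), array([428., 314.]), array([254., 443.]), array([199., 435.])]
mouth [array([252., 168.]), array([295., 170.]), array([161., 269.]), array([120., 265.])]
```

View pics/c2.png

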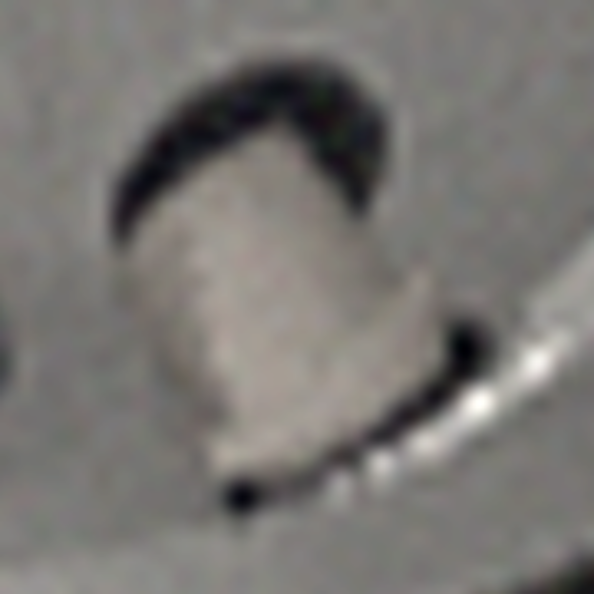

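```bash
python3 - <<'E'
from h import *
i=cv2.imread("pics/s13.png")[100:280,160:340];i=cv2.convertScaleAbs(i,alpha=1.8);cv2.imwrite("pics/c3.png",cv2.resize(i,None,fx=3.3,fy=3.3))
c=np.array([.527,.2365]);L=np.array([*(2*c-[.583,.198]),.215])
f=lambda X:((proj("side",X)-[155,90])*6-[160,100])*3.3+[14,20]
ul=-u;wl=-w;AL=np.sin(np.radians(33))*ul+np.cos(np.radians(33))*z
p=-np.cos(np.radians(33))*ul+np.sin(np.radians(33))*z
for nm,r,h in(("rim",.02,0),("fl bot",.019,0),("fl top",.019,.005),("mouth",.0145,.028),("top",.0095,.058)):
    print(nm,[np.round(f(L+h*AL+r*(np.cos(t)*wl+np.sin(t)*p))) for t in np.radians([0,90,180,270])])
E
```

```text
rim [array([205., 494.]), array([148., 330.]), array([349., 359.]), array([408., 520.])]
fl bot [array([209., 490.]), array([155., 335.]), array([346., 362.]), array([402., 516.])]
fl top [array([224., 462.]), array([169., 307.]), array([361., 335.]), array([417., 488.])]
mouth [array([311., 317.]), array([268., 198.]), array([415., 220.]), array([459., 338.])]
top [array([423., 125.]), array([394.,  47.]), array([492.,  63.]), array([521., 141.])]
```

View pics/c3.png

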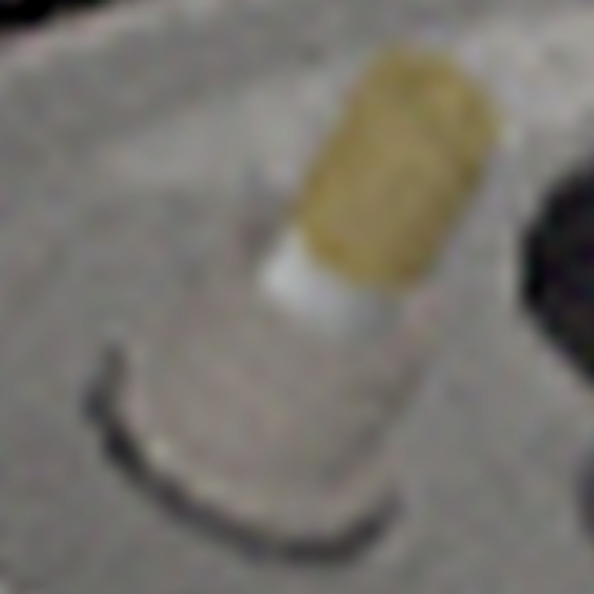

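```bash
python3 - <<'E'
from h import *
st();to([.556,.2168,.30],-124.7)
E
```

```text
t 14.32 tcp [ 0.521 -0.16   0.463] rpy [-179.36    1.4  -124.64] F [-0.4  0.8  1. ] open 0.0875 q [  3.   6. -11.  -1. -72.  52.]
lin cm [-32.94  18.5    0.93] twist 0.06
```

Emit:
carry_out(linear=[[-3, 1.7, -2], [-6, 3.4, -3], [-9.5, 5.3, -3], [-13, 7.2, -3], [-16.5, 9.2, -3], [-20, 11.2, -3], [-23.5, 13.2, -3], [-27, 15.2, -2], [-30, 16.9, -1], [-32.9, 18.5, 0.9], [-32.9, 18.5, 0.9], [-32.9, 18.5, 0.9]], twist=[0, 0, 0, 0, 0, 0, 0, 0, 0, 0, 0, 0], fingers=-1)

```text
clock: 15.32
tool_pos: [0.555, 0.2198, 0.4577]
orientation: [-179.4, 1.2, -124.4]
force: [0.0, -0.0, 1.4]
opening: 0.0132
```

```bash
python3 - <<'E'
from h import *
st();to([.556,.2168,.272],-124.7);to([.5627,.2121,.257],-124.7)
cv2.imwrite("pics/s15.png",cv2.resize(ctrl.snapshot("side")[70:190,180:290],None,fx=5,fy=5,interpolation=cv2.INTER_CUBIC))
E
```

```text
t 15.32 tcp [0.555 0.22  0.458] rpy [-179.43    1.22 -124.37] F [ 0.  -0.   1.4] open 0.0132 q [ 40.  11.  -5.   0. -72.  15.]
lin cm [ 0.24 -0.23  2.64] twist 0.33
lin cm [ 0.29 -1.03  4.14] twist 0.33
```

View pics/s15.png

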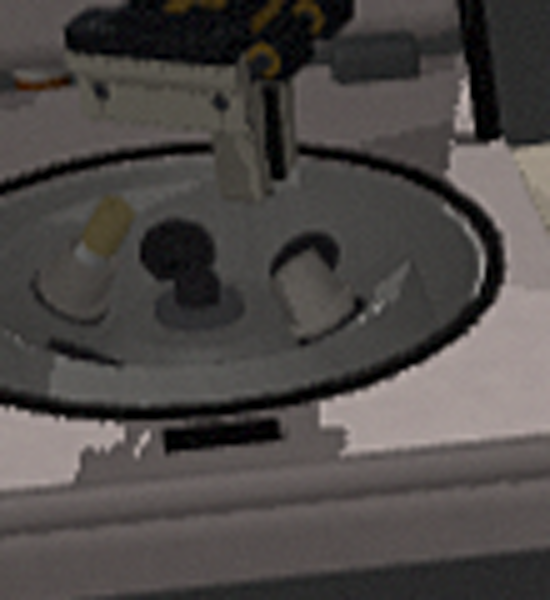

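Emit:
carry_out(linear=[[0.2, -0.2, 1], [0.2, -0.2, 2], [0.2, -0.2, 2.7], [0.2, -0.4, 3.0], [0.2, -0.6, 3.3], [0.2, -0.6, 3.3]], twist=[0, 0, 0, 0, 0, 0])

```text
clock: 15.87
tool_pos: [0.56, 0.2132, 0.4253]
orientation: [-179.4, 1.3, -124.5]
force: [0.2, 0.3, -0.4]
opening: 0.0002
```

```bash
python3 - <<'E'
from h import *
o=st();print(o["force"]@A);to([.5627,.2121,.257],-124.7)
E
```

```text
t 15.87 tcp [0.56  0.213 0.425] rpy [-179.39    1.27 -124.5 ] F [ 0.2  0.3 -0.4] open 0.0002 q [ 40.  12.  -8.   0. -68.  16.]
-0.3174013844201867
lin cm [-0.04 -0.27  0.91] twist 0.2
```

Tip at z≈0.247. Advance in small rows along the bore.

Emit:
carry_out(linear=[[0, -0.1, 0.2], [0, -0.2, 0.4], [0, -0.3, 0.6], [0, -0.3, 0.6]], twist=[0, 0, 0, 0])

```text
clock: 16.2
tool_pos: [0.5628, 0.2116, 0.4196]
orientation: [-179.4, 1.3, -124.5]
force: [-0.2, -0.1, 0.5]
opening: 0.0005
```

```bash
python3 - <<'E'
from h import *
o=st();print(o["force"]@A,"tipz",o["tool_pos"][2]-.178);to([.5627,.2121,.257],-124.7)
E
```

```text
t 16.2 tcp [0.563 0.212 0.42 ] rpy [-179.38    1.31 -124.5 ] F [-0.2 -0.1  0.5] open 0.0005 q [ 39.  13.  -8.   0. -67.  16.]
0.5227881481939033 tipz 0.24161022403263782
lin cm [-0.03  0.04  0.33] twist 0.2
```

Emit:
carry_out(linear=[[0, -0.1, 0.2], [0, -0.2, 0.4], [0, -0.2, 0.4]], twist=[0, 0, 0])

```text
clock: 16.45
tool_pos: [0.5646, 0.2107, 0.4174]
orientation: [-179.3, 1.4, -124.5]
force: [-6.8, 1.2, 11.6]
opening: 0.0003
```

```bash
python3 - <<'E'
from h import *
o=st();print(o["force"]@A,"tipz",o["tool_pos"][2]-.178);to([.5627,.2121,.257],-124.7)
cv2.imwrite("pics/s16.png",cv2.resize(ctrl.snapshot("side")[95:155,200:270],None,fx=9,fy=9,interpolation=cv2.INTER_CUBIC))
E
```

```text
t 16.45 tcp [0.565 0.211 0.417] rpy [-179.33    1.42 -124.46] F [-6.8  1.2 11.6] open 0.0003 q [ 39.  13.  -9.   0. -67.  16.]
13.149020105065112 tipz 0.23939281210995184
lin cm [-0.01  0.23  0.11] twist 0.24
```

View pics/s16.png

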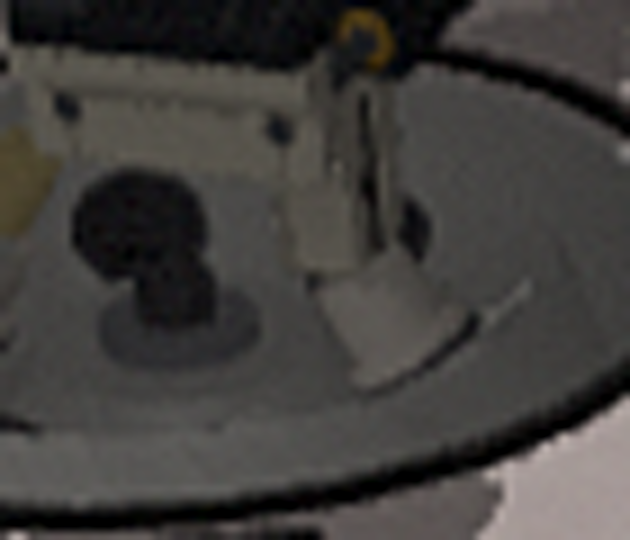

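Emit:
carry_out(linear=[[0, -0.1, 0.3], [0, -0.2, 0.6], [0, -0.3, 0.8], [0, -0.3, 0.8], [0, -0.3, 0.8]], twist=[0, 0, 0, 0, 0])

```text
clock: 16.92
tool_pos: [0.5655, 0.2106, 0.4163]
orientation: [-179.3, 1.8, -124.3]
force: [-28.1, 7.6, 43.2]
opening: 0.0004
```

```bash
python3 - <<'E'
from h import *
o=st();print(o["force"]@A,"tipz",o["tool_pos"][2]-.178);to([.5627,.2121,.257],-124.7)
E
```

```text
t 16.92 tcp [0.566 0.211 0.416] rpy [-179.31    1.81 -124.3 ] F [-28.1   7.6  43.2] open 0.0004 q [ 39.  13.  -9.   0. -67.  17.]
51.14650396496183 tipz 0.23829328951565137
lin cm [ 0.03  0.31 -0.01] twist 0.4
```

Emit:
carry_out(linear=[[0, 0.2, -0.5], [0, 0.3, -2], [0, 0.3, -5], [0, 0.3, -9], [0, 0.3, -12]], twist=[0, 0, 0, 0, 0])

```text
clock: 17.33
tool_pos: [0.5595, 0.2097, 0.5388]
orientation: [-179.2, 1.9, -124.3]
force: [0.1, 0.9, 0.8]
opening: 0.0006
```

```bash
python3 - <<'E'
from h import *
o=st();to([.4918,-.369,.30],-124.7);to([.4918,-.369,.16],-124.7)
i=ctrl.snapshot("side")[90:165,155:275];cv2.imwrite("pics/s17.png",cv2.resize(cv2.convertScaleAbs(i,alpha=1.8),None,fx=6,fy=6,interpolation=cv2.INTER_CUBIC))
i=ctrl.snapshot("top")[170:270,90:190];cv2.imwrite("pics/t17.png",cv2.resize(cv2.convertScaleAbs(i,alpha=1.8),None,fx=6,fy=6,interpolation=cv2.INTER_CUBIC))
E
```

```text
t 17.33 tcp [0.559 0.21  0.539] rpy [-179.24    1.86 -124.28] F [0.1 0.9 0.8] open 0.0006 q [ 39.   9.   3.   0. -81.  16.]
lin cm [ 51.86 -26.91   6.63] twist 0.42
lin cm [ 52.32 -26.73  20.62] twist 0.42
```

View pics/s17.png

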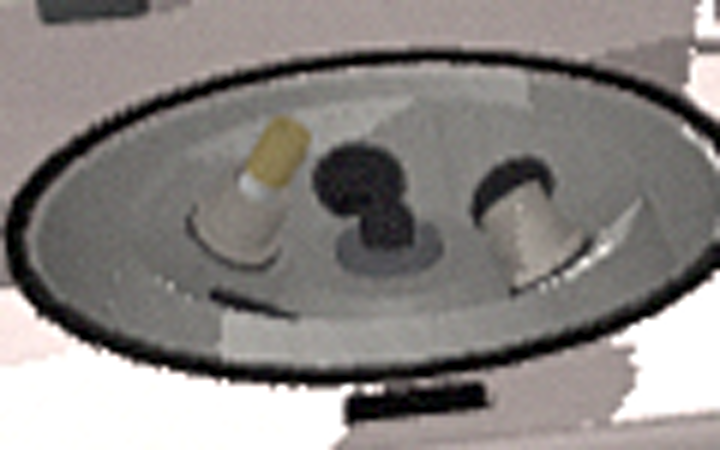

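View pics/t17.png

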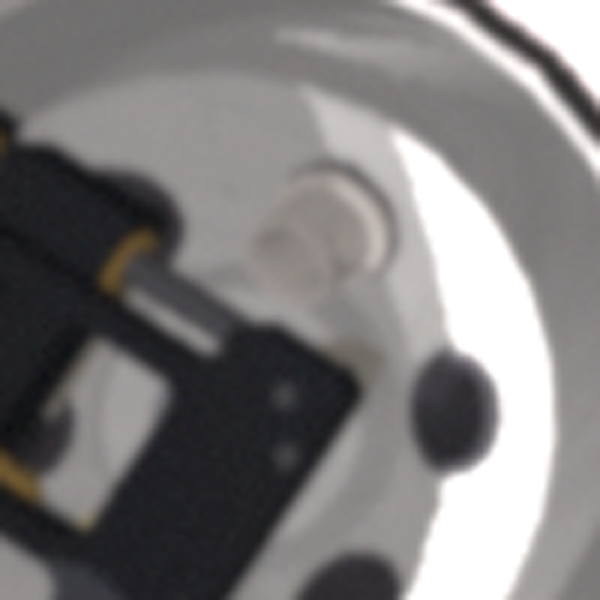

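```bash
cat >> h.py <<'E'
def to(grasp,yaw=None):
    o=ctrl.get_obs();R=Ro.from_euler('xyz',o["orientation"],degrees=True)
    G=o["tool_pos"]+R.apply([0,0,ctrl.grip_depth])
    print("G",G,"toolz",R.apply([0,0,1]),"lin cm",np.round(R.inv().apply(np.array(grasp)-G)*100,2),"twist",None if yaw is None else -round((yaw-o["orientation"][2]+180)%360-180,2))
E
python3 - <<'E'
from h import *
to([.4918,-.369,.30],-124.7);to([.4918,-.369,.16],-124.7)
E
```

```text
G [0.566 0.213 0.383] toolz [ 0.036  0.024 -0.999] lin cm [ 52.6  -26.57   6.69] twist 0.43
G [0.566 0.213 0.383] toolz [ 0.036  0.024 -0.999] lin cm [ 53.16 -26.33  20.67] twist 0.43
```

Emit:
carry_out(linear=[[3, -1.5, 0], [6, -3, 0], [9.5, -4.8, 0], [13, -6.6, 0], [16.5, -8.3, 0], [20, -10, 0], [23.5, -11.8, 0], [27, -13.6, 0], [30.5, -15.4, 0], [34, -17.2, 0], [37.5, -19, 0], [41, -20.8, 0]], twist=[0, 0, 0, 0, 0, 0, 0, 0, 0, 0, 0, 0], fingers=1)

```text
clock: 18.43
tool_pos: [0.5004, -0.2479, 0.5295]
orientation: [-179.0, 2.3, -124.3]
force: [1.1, 0.6, 0.1]
opening: 0.075
```

Emit:
carry_out(linear=[[3, -1.5, 0], [6, -3, 0], [9, -4.5, 0], [12, -5.8, 0], [12, -5.8, 0]], twist=[0, 0, 0, 0, 0])

```text
clock: 18.85
tool_pos: [0.4798, -0.3842, 0.524]
orientation: [-179.1, 2.2, -124.5]
force: [0.1, 0.5, 0.3]
opening: 0.0875
```

Emit:
carry_out(linear=[[0, 0, 4], [0, 0, 8], [0, 0, 12]], twist=[0, 0, 0])

```text
clock: 19.1
tool_pos: [0.4834, -0.3817, 0.4027]
orientation: [-179.1, 2.2, -124.5]
force: [1.0, -0.4, -0.7]
opening: 0.0874
```

Emit:
carry_out(linear=[[0, 0, 3], [0, 0, 5], [0, 0, 5], [0, 0, 5]], twist=[0, 0, 0, 0])

```text
clock: 19.43
tool_pos: [0.4851, -0.3807, 0.352]
orientation: [-179.2, 2.2, -124.5]
force: [-0.3, 0.1, 1.3]
opening: 0.0878
```

```bash
python3 - <<'E'
from h import *
st();to([.4918,-.369,.16],-124.7)
E
```

```text
t 19.43 tcp [ 0.485 -0.381  0.352] rpy [-179.19    2.19 -124.55] F [-0.3  0.1  1.3] open 0.0878 q [-21.  17. -11.  -2. -61.  77.]
G [ 0.49  -0.377  0.193] toolz [ 0.033  0.024 -0.999] lin cm [-0.6   0.38  3.31] twist 0.15
```

```bash
python3 - <<'E'
from h import *
to([.4917,-.369,.140],-128.1);to([.4917,-.369,.108],-128.1)
s=ctrl.snapshot("side");cv2.imwrite("pics/s18.png",cv2.resize(s[280:420,200:350],None,fx=4,fy=4,interpolation=cv2.INTER_CUBIC))
E
```

```text
G [ 0.49  -0.377  0.193] toolz [ 0.033  0.024 -0.999] lin cm [-0.52  0.42  5.31] twist 3.55
G [ 0.49  -0.377  0.193] toolz [ 0.033  0.024 -0.999] lin cm [-0.4   0.47  8.5 ] twist 3.55
```

View pics/s18.png

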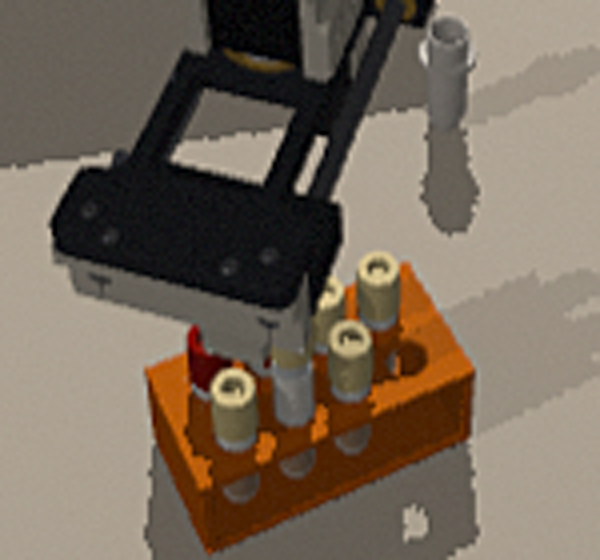

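Emit:
carry_out(linear=[[-0.5, 0.4, 2], [-0.5, 0.4, 4], [-0.5, 0.4, 5.3], [-0.5, 0.4, 5.3], [-0.5, 0.4, 5.3], [-0.5, 0.4, 5.3]], twist=[1, 2, 3.5, 3.5, 3.5, 3.5])

```text
clock: 19.98
tool_pos: [0.4878, -0.3738, 0.3032]
orientation: [-179.0, 2.3, -128.0]
force: [0.8, -0.0, 0.0]
opening: 0.0875
```

```bash
python3 - <<'E'
from h import *
st();to([.4917,-.369,.108],-128.1)
E
```

```text
t 19.98 tcp [ 0.488 -0.374  0.303] rpy [-178.96    2.3  -127.95] F [ 0.8 -0.   0. ] open 0.0875 q [-20.  19. -14.  -2. -55.  73.]
G [ 0.494 -0.371  0.144] toolz [ 0.039  0.02  -0.999] lin cm [0.16 0.34 3.6 ] twist 0.15
```

Emit:
carry_out(linear=[[0.1, 0.2, 1], [0.2, 0.3, 2.2], [0.2, 0.3, 3.2], [0.2, 0.3, 3.6], [0.2, 0.3, 3.6], [0.2, 0.3, 3.6]], twist=[0, 0, 0, 0, 0, 0])

```text
clock: 20.48
tool_pos: [0.4858, -0.3729, 0.2672]
orientation: [-179.0, 2.3, -127.9]
force: [0.8, -0.3, -0.5]
opening: 0.0876
```

```bash
python3 - <<'E'
from h import *
st();to([.4917,-.369,.108],-128.1)
E
```

```text
t 20.48 tcp [ 0.486 -0.373  0.267] rpy [-178.97    2.28 -127.93] F [ 0.8 -0.3 -0.5] open 0.0876 q [-20.  21. -17.  -2. -50.  73.]
G [ 0.492 -0.37   0.108] toolz [ 0.039  0.02  -0.999] lin cm [-0.04  0.06  0.  ] twist 0.17
```

Emit:
carry_out(linear=[[0, 0, 0], [0, 0, 0], [0, 0, 0], [0, 0, 0], [0, 0, 0], [0, 0, 0], [0, 0, 0], [0, 0, 0], [0, 0, 0], [0, 0, 0], [0, 0, 0], [0, 0, 0]], twist=[0, 0, 0, 0, 0, 0, 0, 0, 0, 0, 0, 0], fingers=-1)

```text
clock: 21.48
tool_pos: [0.4857, -0.3729, 0.2672]
orientation: [-179.0, 2.3, -127.9]
force: [-0.4, 0.9, -0.3]
opening: 0.018
```

```bash
python3 - <<'E'
from h import *
st();to([.4917,-.369,.108],-128.1)
s=ctrl.snapshot("side");cv2.imwrite("pics/s19.png",cv2.resize(s[280:420,200:350],None,fx=4,fy=4,interpolation=cv2.INTER_CUBIC))
E
```

```text
t 21.48 tcp [ 0.486 -0.373  0.267] rpy [-178.98    2.28 -127.94] F [-0.4  0.9 -0.3] open 0.018 q [-20.  21. -17.  -2. -50.  73.]
G [ 0.492 -0.37   0.108] toolz [ 0.039  0.02  -0.999] lin cm [-0.04  0.05  0.  ] twist 0.16
```

View pics/s19.png

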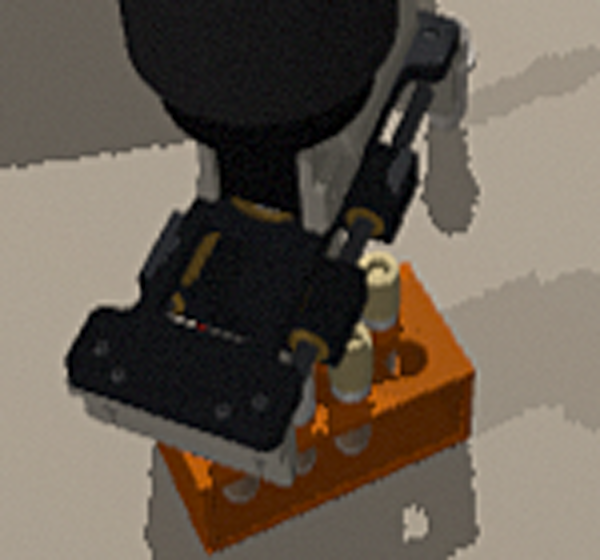

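```bash
python3 - <<'E'
from h import *
to([.4917,-.369,.22]);n=np.array([.112,.994]);E=np.array([.58,.034])
to([*(E-n*.04),.32],173.6)
E
```

```text
G [ 0.492 -0.37   0.108] toolz [ 0.039  0.02  -0.999] lin cm [ -0.48  -0.14 -11.19] twist None
G [ 0.492 -0.37   0.108] toolz [ 0.039  0.02  -0.999] lin cm [-34.66  15.42 -20.11] twist 58.47
```

Emit:
carry_out(linear=[[-0.1, 0, -2], [-0.3, -0.1, -5], [-0.4, -0.1, -9], [-1.5, 0.3, -12.5], [-4, 1.4, -15.5], [-7, 2.8, -18], [-10.5, 4.5, -20], [-14, 6, -20.1], [-17.5, 7.6, -20.1], [-21, 9.2, -20.1], [-21, 9.2, -20.1], [-21, 9.2, -20.1]], twist=[0, 0, 0, 0, 4, 9, 14, 20, 26, 32, 32, 32])

```text
clock: 22.53
tool_pos: [0.5348, -0.1529, 0.4749]
orientation: [179.7, 2.5, -159.8]
force: [0.2, -1.0, -0.9]
opening: 0.0178
```

```bash
python3 - <<'E'
from h import *
st();n=np.array([.112,.994]);E=np.array([.58,.034])
to([*(E-n*.04),.32],173.6)
s=ctrl.snapshot("side");cv2.imwrite("pics/s20.png",cv2.resize(s[180:380,150:350],None,fx=3,fy=3,interpolation=cv2.INTER_CUBIC))
E
```

```text
t 22.53 tcp [ 0.535 -0.153  0.475] rpy [ 179.66    2.51 -159.75] F [ 0.2 -1.  -0.9] open 0.0178 q [  4.   6.  -8.  -1. -73.  17.]
G [ 0.541 -0.15   0.316] toolz [ 0.039  0.021 -0.999] lin cm [-8.22 12.3   0.01] twist 26.65
```

View pics/s20.png

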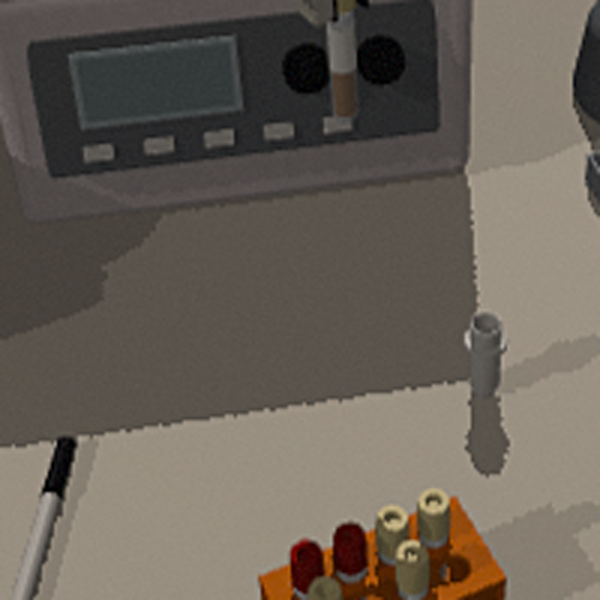

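Emit:
carry_out(linear=[[-2, 3, 0], [-4.2, 6.2, 0], [-6.2, 9.3, 0], [-8.2, 12.3, 0], [-8.2, 12.3, 0], [-8.2, 12.3, 0]], twist=[7, 14, 21, 26.6, 26.6, 26.6])

```text
clock: 23.08
tool_pos: [0.5693, -0.0098, 0.4785]
orientation: [178.6, 2.0, 173.7]
force: [0.5, -0.8, -0.3]
opening: 0.0178
```

```bash
python3 - <<'E'
from h import *
st();n=np.array([.112,.994]);E=np.array([.58,.034])
to([*(E-n*.02),.313],173.6);to([*(E+n*.035),.313],173.6);to([*(E+n*.044),.313],173.6)
s=ctrl.snapshot("side");cv2.imwrite("pics/s21.png",cv2.resize(s[80:260,180:340],None,fx=3.3,fy=3.3,interpolation=cv2.INTER_CUBIC))
E
```

```text
t 23.08 tcp [ 0.569 -0.01   0.478] rpy [178.61   2.02 173.74] F [ 0.5 -0.8 -0.3] open 0.0178 q [ 19.   8.  -7.  -0. -73. -25.]
G [ 0.575 -0.007  0.319] toolz [ 0.038  0.02  -0.999] lin cm [0.   2.07 0.69] twist 0.14
G [ 0.575 -0.007  0.319] toolz [ 0.038  0.02  -0.999] lin cm [-0.01  7.57  0.82] twist 0.14
G [ 0.575 -0.007  0.319] toolz [ 0.038  0.02  -0.999] lin cm [-0.01  8.47  0.84] twist 0.14
```

View pics/s21.png

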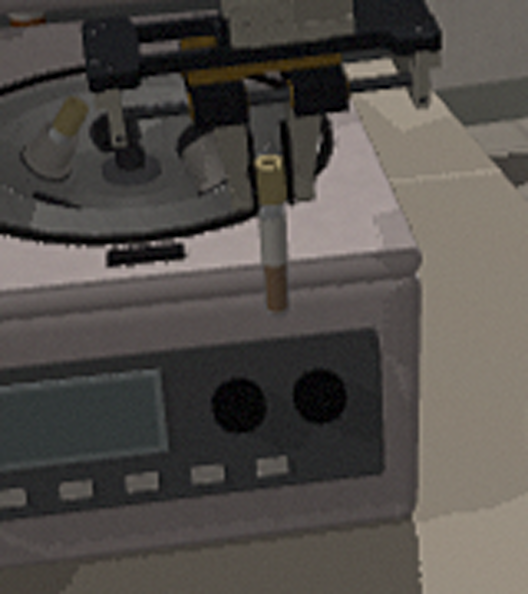

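Emit:
carry_out(linear=[[0, 1.5, 0.7], [0, 2.2, 0.7], [0, 2.9, 0.7], [0, 3.6, 0.7], [0, 4.3, 0.8], [0, 5, 0.8], [0, 5.7, 0.8], [0, 6.4, 0.8], [0, 7.1, 0.8], [0, 7.8, 0.8], [0, 8.4, 0.8], [0, 8.4, 0.8]], twist=[0, 0, 0, 0, 0, 0, 0, 0, 0, 0, 0, 0])

```text
clock: 24.13
tool_pos: [0.5788, 0.0742, 0.473]
orientation: [178.6, 2.1, 173.8]
force: [-0.5, -2.4, 3.0]
opening: 0.0182
```

Emit:
carry_out(linear=[[0, 0, -2], [0, 0, -5], [0, 0, -7], [0, 0, -7], [0, 0, -7]], twist=[0, 0, 0, 0, 0])

```text
clock: 24.55
tool_pos: [0.5761, 0.0733, 0.5443]
orientation: [178.4, 2.3, 173.8]
force: [-0.6, 0.1, 0.2]
opening: 0.0181
```

```bash
python3 - <<'E'
from h import *
st();to([0,0,0])
s=ctrl.snapshot("side");cv2.imwrite("pics/s22.png",cv2.resize(s[60:220,180:340],None,fx=3.7,fy=3.7,interpolation=cv2.INTER_CUBIC))
s=ctrl.snapshot("top");cv2.imwrite("pics/t22.png",cv2.resize(s[120:280,150:310],None,fx=3.7,fy=3.7,interpolation=cv2.INTER_CUBIC))
E
```

```text
t 24.55 tcp [0.576 0.073 0.544] rpy [178.4    2.25 173.81] F [-0.6  0.1  0.2] open 0.0181 q [ 26.   7.   1.  -0. -81. -33.]
G [0.583 0.077 0.385] toolz [ 0.042  0.023 -0.999] lin cm [ 58.58 -14.95  35.85] twist None
```

View pics/s22.png

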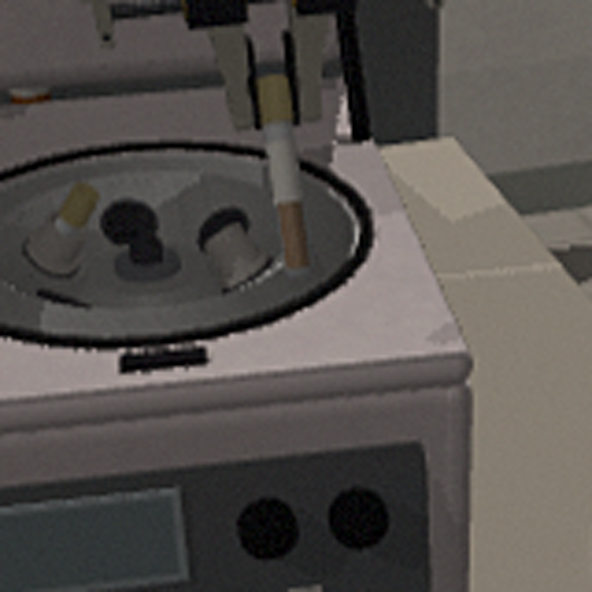

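View pics/t22.png

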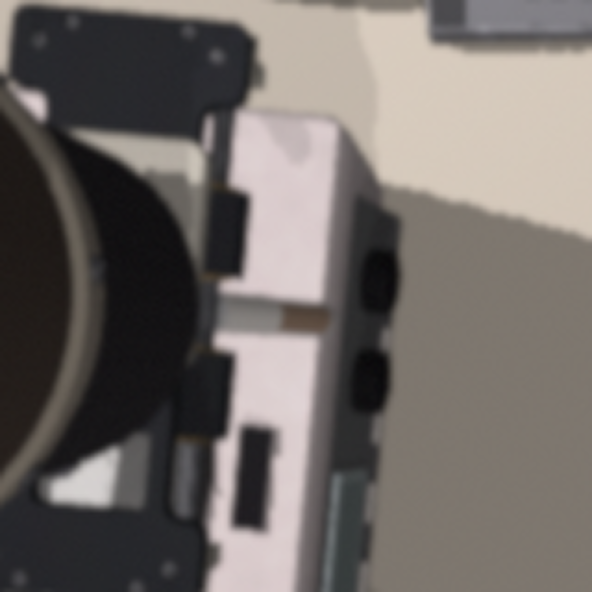

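```bash
python3 - <<'E'
from h import *
G=np.array([.583,.077,.385])
for b in((260.5,131.6),(259.9,130.6)):
    X,e=tri(b,(238.6,205.9));d=G-X;print(X,e,d,np.linalg.norm(d))
# known length: foot tip points, from top ray: dist
for L in(.098,.100,.102):
    e,d=ray("top",237.9,205.9);b=d@(e-G);c=(e-G)@(e-G)-L*L;t=-b-np.sqrt(max(b*b-c,0)) ;t2=-b+np.sqrt(max(b*b-c,0))
    for tt in(t,t2):
        v=G-(e+tt*d);print(L,v,"tilt y",np.degrees(np.arctan2(v[1],v[2])),"tilt x",np.degrees(np.arctan2(v[0],v[2])))
E
```

```text
[0.581 0.022 0.305] 0.0003186524173070475 [0.002 0.055 0.08 ] 0.097447220190551
[0.58  0.021 0.307] 0.0013906680018766447 [0.003 0.056 0.078] 0.09557534231200154
0.098 [ 0.008  0.072 -0.066] tilt y 132.8437370448425 tilt x 172.92323400196886
0.098 [0.002 0.054 0.082] tilt y 33.52023649538726 tilt x 1.3832043521549624
0.1 [ 0.008  0.072 -0.069] tilt y 133.81507012992813 tilt x 173.09639374955037
0.1 [0.002 0.054 0.084] tilt y 32.555366653635495 tilt x 1.2662936585913922
0.102 [ 0.008  0.072 -0.072] tilt y 134.73566308838522 tilt x 173.25506230603312
0.102 [0.002 0.054 0.087] tilt y 31.64085955906274 tilt x 1.1577741407578699
```

```bash
python3 - <<'E'
from h import *
t=ctrl.snapshot("top");s=ctrl.snapshot("side");cv2.imwrite("pics/t23r.png",t);cv2.imwrite("pics/s23r.png",s)
f=lambda i:cv2.resize(cv2.convertScaleAbs(i,alpha=1.6),None,fx=4,fy=4,interpolation=cv2.INTER_CUBIC)
cv2.imwrite("pics/t23.png",f(t[160:300,40:220]));
a=cv2.imread("pics/side0.png")[85:165,140:300];b=s[85:165,140:300]
cv2.imwrite("pics/s23.png",np.vstack([f(a)[:300],f(b)[:300]]))
E
```

```text
(no output)
```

View pics/t23.png

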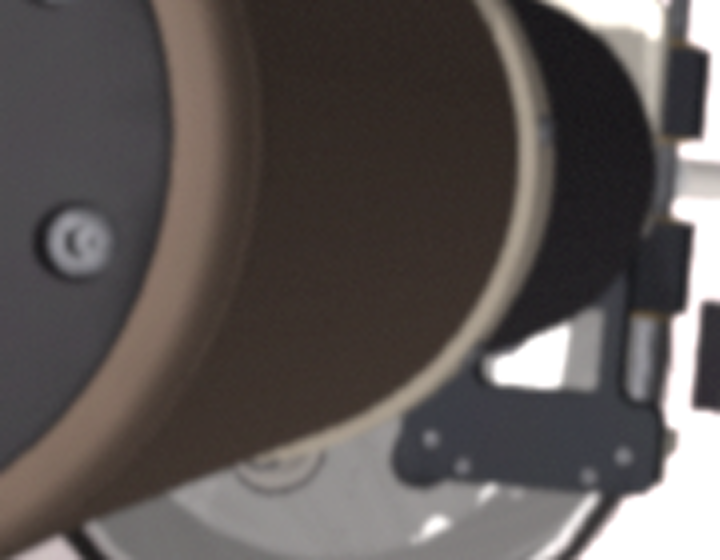

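View pics/s23.png

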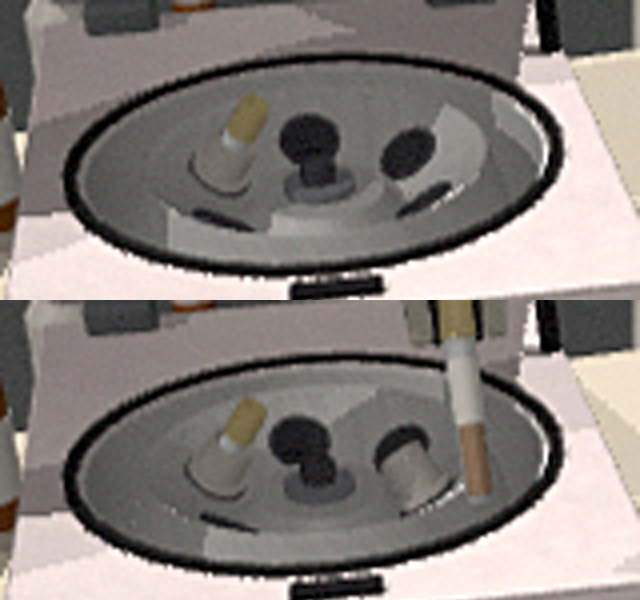

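```bash
python3 - <<'E'
from h import *
c=np.array([.527,.2365])
f=lambda X:(proj("side",X)-[140,85])*4
g=lambda X:(proj("top",X)-[90,170])*6
AXd=lambda ph:(np.array([np.cos(np.radians(ph)),np.sin(np.radians(ph)),0]))
for d in(0,2,4,6):
    out=[]
    for k in(2,4,1):
        e=AXd(-34.7+d+60*k);out.append(np.round(f(np.array([*c,.215])+.068*e),1))
    e=AXd(-34.7+d);m=np.array([*c,.215])+.068*e;a=-e*.5446+z*.8387
    e5=AXd(-94.7+d);L=AXd(145.3+d);lm=np.array([*c,.215])+.068*L;la=-L*.5446+z*.8387
    print(d,out,"mouth s",f(m+.028*a),"stopper",f(lm+.058*la),"| t17 mouth",g(m+.028*a),"flange",g(m+.005*a),"h5",g(np.array([*c,.215])+.068*e5))
E
```

```text
0 [array([308.9, 136. ]), array([226.3, 217.4]), array([406.1, 148.7])] mouth s [395.031 157.479] stopper [256.425 101.425] | t17 mouth [296.622 271.241] flange [342.687 238.186] h5 [447.556 430.347]
2 [array([305.2, 136.4]), array([228.5, 218.7]), array([403.8, 147.6])] mouth s [396.156 156.182] stopper [255.533 102.267] | t17 mouth [291.476 267.898] flange [336.484 234.163] h5 [448.03  422.569]
4 [array([301.6, 136.9]), array([230.9, 220. ]), array([401.4, 146.5])] mouth s [397.178 154.878] stopper [254.707 103.117] | t17 mouth [286.214 264.74 ] flange [330.141 230.361] h5 [448.233 414.786]
6 [array([298. , 137.4]), array([233.4, 221.2]), array([398.9, 145.4])] mouth s [398.097 153.567] stopper [253.948 103.975] | t17 mouth [280.843 261.771] flange [323.667 226.787] h5 [448.166 407.008]
```

```bash
cat >> h.py <<'E'
ph=np.radians(-29.5);c0=np.array([.527,.2365,0])
u=np.array([-np.cos(ph),-np.sin(ph),0]);w=np.array([-u[1]*-1,-u[0],0]);w=np.array([u[1],-u[0],0])
M=c0-.068*u+.215*z;A=ax(33)
def ax(th): return np.sin(np.radians(th))*u+np.cos(np.radians(th))*z
E
python3 - <<'E'
from h import *
print(u,w,M,A)
o=ctrl.get_obs();R=Ro.from_euler('xyz',o["orientation"],degrees=True)
G=o["tool_pos"]+R.apply([0,0,ctrl.grip_depth]);print("G",G)
for v in([.0025,.0545,.083],):
    v=np.array(v)/np.linalg.norm(v);vt=R.inv().apply(v);print("tube in tool",vt)
    vm=np.array([0,vt[1],vt[2]]);vm/=np.linalg.norm(vm)
    for tw in range(-66,-40,3):
        Rn=R*Ro.from_euler('z',tw,degrees=True)
        a1=Rn.apply(vm);a2=Rn.apply(vt)
        print(tw,"yaw",Rn.as_euler('xyz',degrees=True)[2],"model: w,tilt",np.degrees(np.arcsin(a1@w)),np.degrees(np.arctan2(a1@u,a1[2])),"meas",np.degrees(np.arcsin(a2@w)),np.degrees(np.arctan2(a2@u,a2[2])))
E
```

```text
[-0.87   0.492  0.   ] [0.492 0.87  0.   ] [0.586 0.203 0.215] [-0.474  0.268  0.839]
G [0.582 0.076 0.383]
tube in tool [ 0.005  0.569 -0.823]
-66 yaw -120.15387131527584 model: w,tilt -1.3181240205634694 35.93734782673454 meas -1.6139780072334193 35.94645382965117
-63 yaw -123.15530188859695 model: w,tilt 0.38545061771383815 35.84819254701284 meas 0.09026265221334663 35.870021897586014
-60 yaw -126.15696750957024 model: w,tilt 2.083603156348579 35.68569255456426 meas 1.7896306907070587 35.72024688729024
-57 yaw -129.1588499396335 model: w,tilt 3.7731542714803017 35.449725378290545 meas 3.480950652052162 35.49703768472734
-54 yaw -132.1609285564302 model: w,tilt 5.450892983911611 35.13999304846098 meas 5.161018167684826 35.20012595796422
-51 yaw -135.1631805796653 model: w,tilt 7.113561134981698 34.75603395158699 meas 6.826584337042953 34.82907738846994
-48 yaw -138.1655813209752 model: w,tilt 8.757838501800084 34.297238487573935 meas 8.474340717570461 34.38330664051329
-45 yaw -141.16810445506187 model: w,tilt 10.380328747652532 33.762868965133066 meas 10.100905112563556 33.8620964854721
-42 yaw -144.17072230909153 model: w,tilt 11.977546453827683 33.15208427317967 meas 11.702808393541765 33.26462160249457
```

```bash
cat >> h.py <<'E'
S=M+.028*A
E
python3 - <<'E'
from h import *
to(S+.025*A+.102*ax(35.5)+.015*z,-123.2);to(S+.025*A+.102*ax(35.5),-123.2)
E
```

```text
G [0.582 0.076 0.383] toolz [ 0.037  0.021 -0.999] lin cm [ 9.12 16.07  2.6 ] twist -63.0
G [0.582 0.076 0.383] toolz [ 0.037  0.021 -0.999] lin cm [ 9.17 16.03  4.1 ] twist -63.0
```

Emit:
carry_out(linear=[[0.7, 1.3, 0], [1.5, 2.8, 0], [2.5, 4.4, 0], [3.5, 6.2, 0], [4.5, 8, 0], [5.5, 9.8, 0.5], [6.5, 11.5, 1], [7.5, 13.2, 1.5], [8.5, 14.8, 2], [9.1, 16, 2.6], [9.1, 16, 2.6], [9.1, 16, 2.6]], twist=[-6, -13, -20, -27, -34, -40, -46, -52, -58, -63, -63, -63])

```text
clock: 25.75
tool_pos: [0.5035, 0.243, 0.5155]
orientation: [-178.9, 2.1, -123.2]
force: [-0.3, 0.2, -0.9]
opening: 0.0177
```

```bash
python3 - <<'E'
from h import *
st();to(S+.025*A+.102*ax(35.5),-123.2)
s=ctrl.snapshot("side");t=ctrl.snapshot("top");cv2.imwrite("pics/s24r.png",s);cv2.imwrite("pics/t24r.png",t)
f=lambda i,k:cv2.resize(cv2.convertScaleAbs(i,alpha=1.6),None,fx=k,fy=k,interpolation=cv2.INTER_CUBIC)
cv2.imwrite("pics/s24.png",f(s[70:160,190:280],6.5));cv2.imwrite("pics/t24.png",f(t[175:265,90:180],6.5))
for k in(.025,.04):print(((proj("side",S+k*A)-[190,70])*6.5),((proj("top",S+k*A)-[90,175])*6.5))
print((proj("side",S)-[190,70])*6.5,(proj("top",S)-[90,175])*6.5)
E
```

```text
t 25.75 tcp [0.503 0.243 0.515] rpy [-178.9     2.05 -123.17] F [-0.3  0.2 -0.9] open 0.0177 q [ 46.   6.  -5.   1. -77.  11.]
G [0.509 0.246 0.356] toolz [ 0.036  0.019 -0.999] lin cm [0.   0.01 1.39] twist 0.03
[281.958 292.458] [252.649 295.669]
[257.994 258.71 ] [218.674 322.954]
[321.328 347.901] [306.587 252.351]
```

View pics/s24.png

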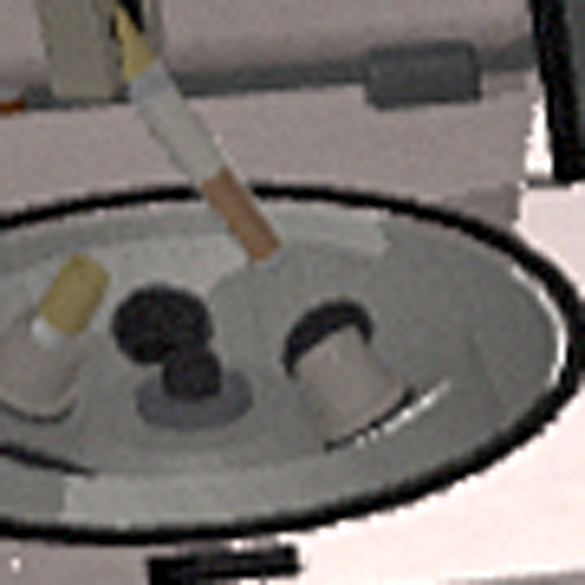

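View pics/t24.png

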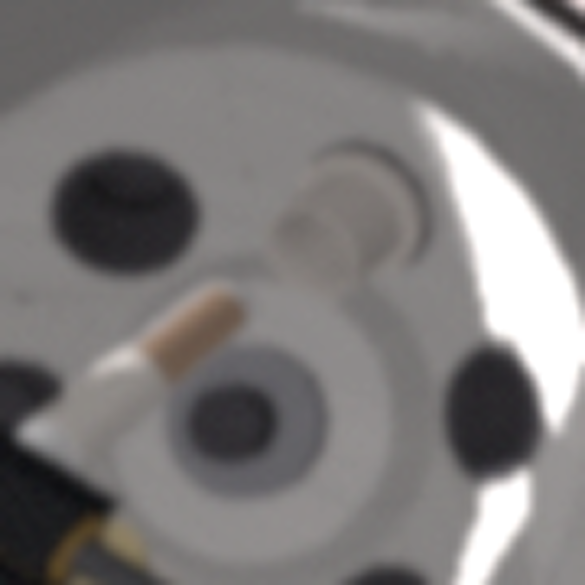

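```bash
python3 - <<'E'
from h import *
f,e1=tri((230.5,108.8),(126.6,221.2));m,e2=tri((241.7,124.6),(138.5,212.7))
print("foot",f,e1,"mouth",m,e2,"model mouth",S,"model foot",S+.025*A+.014*z)
d=f-m;print("rel along A",d@A,"w",d@w,"perp inward",d@(np.cos(np.radians(33))*u-np.sin(np.radians(33))*z))
d=S+.025*A+.014*z-S;print("model rel",d@A,d@w,d@(np.cos(np.radians(33))*u-np.sin(np.radians(33))*z))
# tube axis from two points on tube: seam brown/white
b,e=tri((190+213/6.5,70+180/6.5),(90+157/6.5,175+352/6.5));print("seam",b,e,(b-f)/np.linalg.norm(b-f),A)
G=np.array([.509,.246,.356]);v=G-f;print("G-f",v,np.linalg.norm(v),"tilt",np.degrees(np.arctan2(v@u,v[2])),"w",np.degrees(np.arcsin(v@w/np.linalg.norm(v))))
E
```

```text
foot [0.557 0.215 0.277] 0.00468026881157117 mouth [0.576 0.209 0.236] 0.00299222525556383 model mouth [0.573 0.211 0.238] model foot [0.561 0.217 0.273]
rel along A 0.04486849111131804 w -0.004010308516101877 perp inward -0.005851475961088422
model rel 0.03674138795123592 1.211675860038425e-18 -0.007624946490210391
seam [0.544 0.225 0.302] 0.006101799515132798 [-0.443  0.345  0.827] [-0.474  0.268  0.839]
G-f [-0.048  0.031  0.079] 0.09798141366551529 tilt 35.94418838113977 w 1.890836251774631
```

```bash
python3 - <<'E'
from h import *
st()
for k in(.025,.012,.006): to(S+k*A+.102*ax(35.5)+.001*w-.001*u,-120.7)
E
```

```text
t 25.85 tcp [0.504 0.242 0.516] rpy [-178.87    2.13 -123.27] F [ 0.3 -0.4 -0.1] open 0.0174 q [ 46.   6.  -5.   1. -77.  11.]
G [0.51  0.245 0.357] toolz [ 0.037  0.02  -0.999] lin cm [-0.12  0.01  1.48] twist -2.57
G [0.51  0.245 0.357] toolz [ 0.037  0.02  -0.999] lin cm [-0.13 -0.67  2.59] twist -2.57
G [0.51  0.245 0.357] toolz [ 0.037  0.02  -0.999] lin cm [-0.13 -0.99  3.1 ] twist -2.57
```

Emit:
carry_out(linear=[[0, 0, 0.7], [-0.1, 0, 1.5], [-0.1, -0.4, 2.1], [-0.1, -0.7, 2.6], [-0.1, -0.7, 2.6], [-0.1, -0.7, 2.6]], twist=[-1, -2.5, -2.5, -2.5, -2.5, -2.5])

```text
clock: 26.35
tool_pos: [0.5116, 0.2392, 0.4903]
orientation: [-178.8, 2.0, -120.9]
force: [-0.2, 0.5, -0.2]
opening: 0.0177
```

```bash
python3 - <<'E'
from h import *
st();to(S+.012*A+.102*ax(35.5)+.001*w-.001*u,-120.7);to(S+.0*A+.102*ax(35.5)+.001*w-.001*u,-120.7)
s=ctrl.snapshot("side");t=ctrl.snapshot("top")
f=lambda i,k:cv2.resize(cv2.convertScaleAbs(i,alpha=1.6),None,fx=k,fy=k,interpolation=cv2.INTER_CUBIC)
cv2.imwrite("pics/s25.png",f(s[80:150,200:270],8));cv2.imwrite("pics/t25.png",f(t[185:245,100:170],8))
E
```

```text
t 26.35 tcp [0.512 0.239 0.49 ] rpy [-178.78    2.04 -120.85] F [-0.2  0.5 -0.2] open 0.0177 q [ 45.   7.  -7.   1. -74.  14.]
G [0.517 0.242 0.331] toolz [ 0.036  0.02  -0.999] lin cm [-0.07  0.08 -0.05] twist -0.15
G [0.517 0.242 0.331] toolz [ 0.036  0.02  -0.999] lin cm [-0.05 -0.55  0.97] twist -0.15
```

View pics/s25.png

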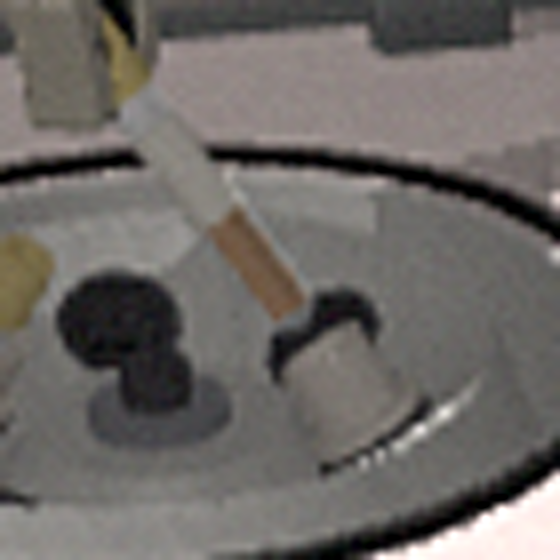

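View pics/t25.png

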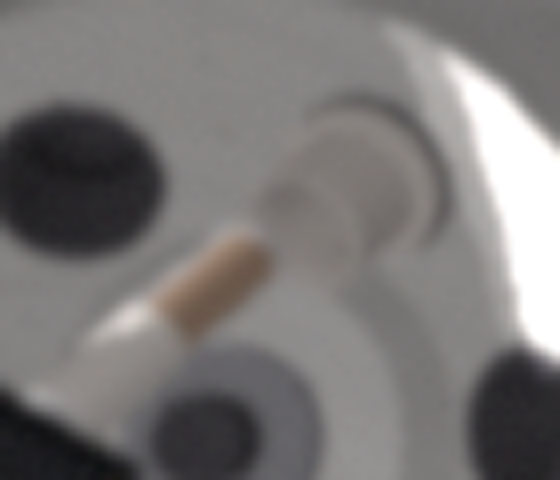

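```bash
python3 - <<'E'
from h import *
to(S+.0*A+.102*ax(35.5),-123.2);to(S-.006*A+.102*ax(35.5),-123.2)
E
```

```text
G [0.517 0.243 0.332] toolz [ 0.037  0.02  -0.999] lin cm [ 0.09 -0.47  1.03] twist 2.39
G [0.517 0.243 0.332] toolz [ 0.037  0.02  -0.999] lin cm [ 0.11 -0.79  1.54] twist 2.39
```

Emit:
carry_out(linear=[[0, 0, 0], [0, -0.1, 0.2], [0.1, -0.3, 0.5], [0.1, -0.4, 0.8], [0.1, -0.5, 1.0], [0.1, -0.5, 1.0]], twist=[1, 2.4, 2.4, 2.4, 2.4, 2.4])

```text
clock: 26.95
tool_pos: [0.5156, 0.2361, 0.4803]
orientation: [-178.9, 2.1, -123.2]
force: [-0.3, 0.2, 0.3]
opening: 0.0177
```

```bash
python3 - <<'E'
from h import *
st();to(S-.006*A+.102*ax(35.5),-123.2);to(S-.012*A+.102*ax(34.5),-123.2)
s=ctrl.snapshot("side");t=ctrl.snapshot("top")
f=lambda i,k:cv2.resize(cv2.convertScaleAbs(i,alpha=1.6),None,fx=k,fy=k,interpolation=cv2.INTER_CUBIC)
cv2.imwrite("pics/s26.png",f(s[80:150,200:270],8));cv2.imwrite("pics/t26.png",f(t[185:245,100:170],8))
E
```

```text
t 26.95 tcp [0.516 0.236 0.48 ] rpy [-178.87    2.09 -123.21] F [-0.3  0.2  0.3] open 0.0177 q [ 45.   7.  -7.   1. -73.  12.]
G [0.521 0.239 0.321] toolz [ 0.036  0.02  -0.999] lin cm [-0.03 -0.29  0.47] twist -0.01
G [0.521 0.239 0.321] toolz [ 0.036  0.02  -0.999] lin cm [-0.05 -0.75  0.88] twist -0.01
```

View pics/s26.png

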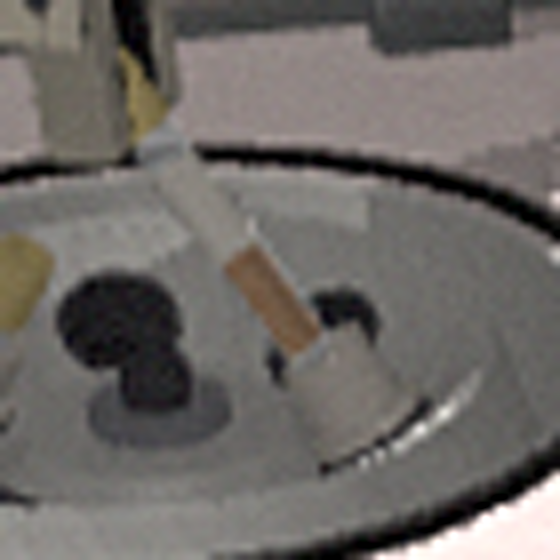

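View pics/t26.png

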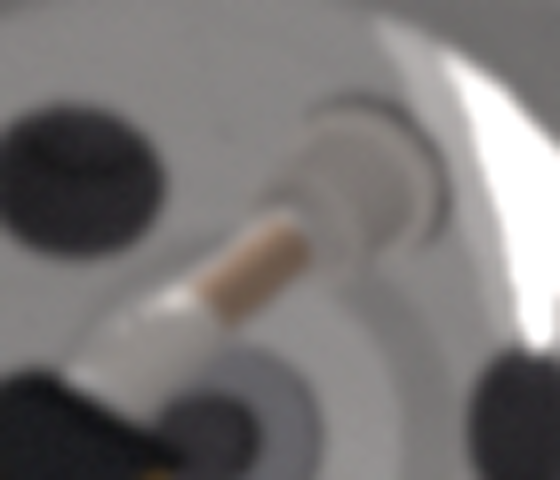

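Emit:
carry_out(linear=[[0, -0.1, 0.2], [0, -0.2, 0.4], [0, -0.4, 0.6], [0, -0.7, 0.9], [0, -0.7, 0.9]], twist=[0, 0, 0, 0, 0])

```text
clock: 27.47
tool_pos: [0.5221, 0.2323, 0.4711]
orientation: [-178.9, 2.1, -123.2]
force: [0.2, 0.2, -0.4]
opening: 0.018
```

```bash
python3 - <<'E'
from h import *
o=st();print("A,u,w",o["force"]@A,o["force"]@u,o["force"]@w);to(S-.012*A+.102*ax(34.5),-123.2);to(S-.025*A+.102*ax(33.5),-123.2)
s=ctrl.snapshot("side");t=ctrl.snapshot("top")
f=lambda i,k:cv2.resize(cv2.convertScaleAbs(i,alpha=1.6),None,fx=k,fy=k,interpolation=cv2.INTER_CUBIC)
cv2.imwrite("pics/s27.png",f(s[80:150,200:270],8));cv2.imwrite("pics/t27.png",f(t[185:245,100:170],8))
E
```

```text
t 27.47 tcp [0.522 0.232 0.471] rpy [-178.87    2.07 -123.23] F [ 0.2  0.2 -0.4] open 0.018 q [ 44.   8.  -8.   1. -72.  13.]
A,u,w -0.3401347394130169 -0.06755815489192744 0.26602281656162546
G [0.528 0.235 0.312] toolz [ 0.036  0.019 -0.999] lin cm [-0.05 -0.02 -0.05] twist -0.03
G [0.528 0.235 0.312] toolz [ 0.036  0.019 -0.999] lin cm [-0.07 -0.85  0.96] twist -0.03
```

View pics/s27.png

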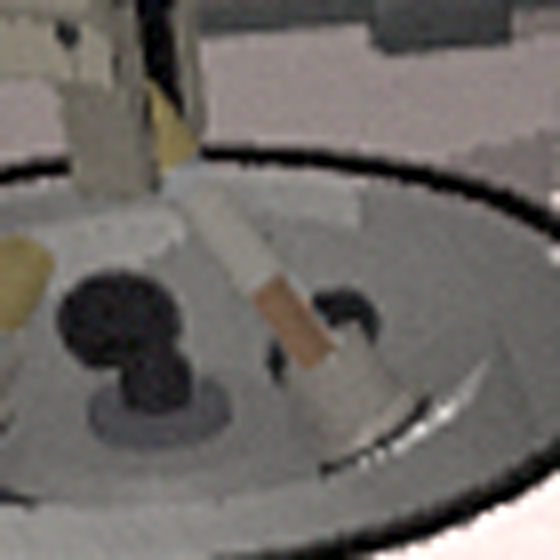

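View pics/t27.png

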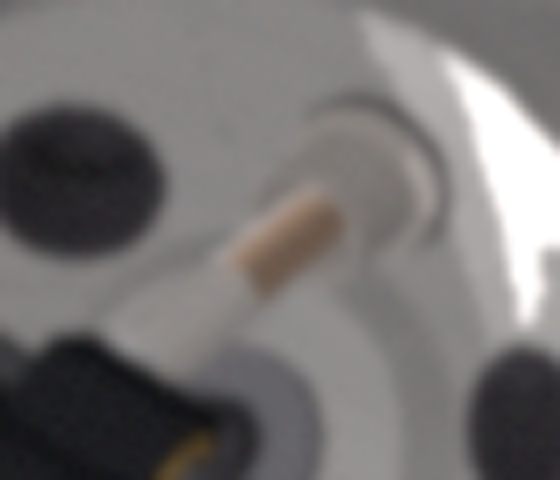

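```bash
python3 - <<'E'
from h import *
p=np.cos(np.radians(33))*u-np.sin(np.radians(33))*z
def rep(nm,X,e):
    d=X-S;print(nm,X,"skew",e,"A",d@A,"w",d@w,"in/down",d@p)
rep("mouth",*tri((240.2,123.8),(138.8,213.8)))
rep("tip",*tri((239.8,126.5),(143.1,210.9)))
rep("seam",*tri((200+270/8,80+290/8),(100+245/8,185+268/8)))
f=lambda X:(proj("side",X)-[200,80])*8; g=lambda X:(proj("top",X)-[100,185])*8
for k in(0,-.006,-.012,.01): print(k,f(S+k*A),g(S+k*A))
print("flange bot ends",f(S-.028*A+.019*w),f(S-.028*A-.019*w),f(S-.028*A+.019*p),f(S-.028*A-.019*p))
print("mouth ends",[ (f(S+.0145*q),g(S+.0145*q)) for q in (w,-w,p,-p)])
E
```

```text
mouth [0.573 0.207 0.239] skew 0.0012552574749559113 A -0.0006022654713481307 w -0.0025794568043548062 in/down -0.0021484970641528914
tip [0.575 0.202 0.234] skew 0.006389428759040832 A -0.006750760339068495 w -0.006370893929499964 in/down -0.002707680745831496
seam [0.563 0.216 0.257] skew 0.003080721954716573 A 0.02130152669491842 w -0.0004852973280595376 in/down -0.0005573628335905034
0 [315.48  348.186] [297.338 230.585]
-0.006 [326.981 364.382] [312.689 218.257]
-0.012 [338.433 380.509] [327.825 206.101]
0.01 [296.203 321.038] [271.261 251.527]
flange bot ends [386.372 395.758] [350.627 451.331] [321.301 449.224] [416.966 396.698]
mouth ends [(array([329.648, 327.735]), array([240.859, 199.619])), (array([301.024, 369.054]), array([353.878, 261.585])), (array([279.192, 368.779]), array([283.621, 278.771])), (array([352.24 , 327.326]), array([311.336, 181.41 ]))]
```

Emit:
carry_out(linear=[[0, -0.2, 0.2], [0, -0.4, 0.4], [0, -0.6, 0.7], [-0.1, -0.8, 1.0], [-0.1, -0.8, 1.0]], twist=[0, 0, 0, 0, 0])

```text
clock: 27.98
tool_pos: [0.5298, 0.229, 0.461]
orientation: [-178.9, 2.0, -123.2]
force: [-0.4, -0.4, -0.7]
opening: 0.0177
```

```bash
python3 - <<'E'
from h import *
o=st();print("A,u,w",o["force"]@A,o["force"]@u,o["force"]@w);to(S-.025*A+.102*ax(33.5),-123.2);to(S-.040*A+.102*ax(33),-123.2)
s=ctrl.snapshot("side");t=ctrl.snapshot("top")
f=lambda i,k:cv2.resize(cv2.convertScaleAbs(i,alpha=1.6),None,fx=k,fy=k,interpolation=cv2.INTER_CUBIC)
cv2.imwrite("pics/s28.png",f(s[80:150,200:270],8));cv2.imwrite("pics/t28.png",f(t[185:245,100:170],8))
E
```

```text
t 27.98 tcp [0.53  0.229 0.461] rpy [-178.88    2.04 -123.25] F [-0.4 -0.4 -0.7] open 0.0177 q [ 43.   9.  -8.   1. -71.  14.]
A,u,w -0.4933865027110005 0.11729603881033 -0.5323666607136573
G [0.536 0.232 0.302] toolz [ 0.036  0.019 -0.999] lin cm [ 0.02 -0.05 -0.07] twist -0.05
G [0.536 0.232 0.302] toolz [ 0.036  0.019 -0.999] lin cm [ 0.01 -0.91  1.15] twist -0.05
```

View pics/s28.png

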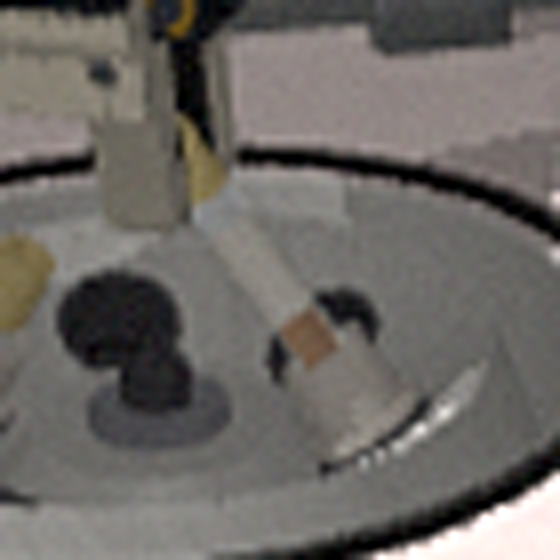

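View pics/t28.png

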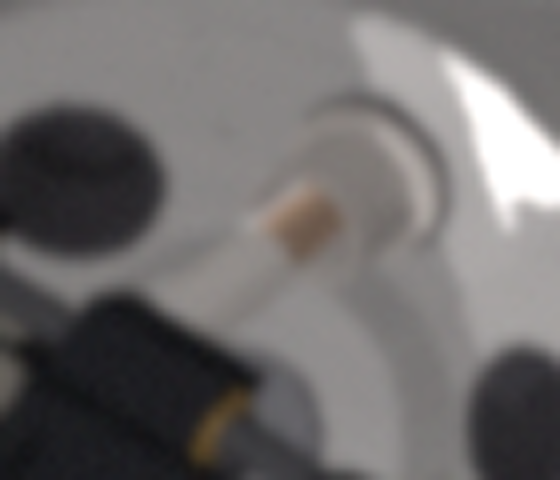

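Emit:
carry_out(linear=[[0, -0.2, 0.2], [0, -0.4, 0.5], [0, -0.6, 0.8], [0, -0.9, 1.1], [0, -0.9, 1.1]], twist=[0, 0, 0, 0, 0])

```text
clock: 28.5
tool_pos: [0.5378, 0.2241, 0.4498]
orientation: [-178.9, 2.0, -123.3]
force: [-0.1, 0.8, -1.3]
opening: 0.0176
```

```bash
python3 - <<'E'
from h import *
o=st();print("A,u,w",o["force"]@A,o["force"]@u,o["force"]@w);to(S-.040*A+.102*ax(33),-123.2);to(S-.055*A+.102*ax(33),-123.2)
E
```

```text
t 28.5 tcp [0.538 0.224 0.45 ] rpy [-178.91    2.   -123.26] F [-0.1  0.8 -1.3] open 0.0176 q [ 42.  10.  -9.   1. -70.  14.]
A,u,w -0.8308901113522782 0.4604287400154626 0.6534894107899818
G [0.543 0.227 0.291] toolz [ 0.035  0.019 -0.999] lin cm [-0.01 -0.    0.01] twist -0.06
G [0.543 0.227 0.291] toolz [ 0.035  0.019 -0.999] lin cm [-0.02 -0.8   1.29] twist -0.06
```

Emit:
carry_out(linear=[[0, -0.2, 0.3], [0, -0.4, 0.7], [0, -0.6, 1.0], [0, -0.8, 1.3], [0, -0.8, 1.3]], twist=[0, 0, 0, 0, 0])

```text
clock: 28.92
tool_pos: [0.5451, 0.2198, 0.436]
orientation: [-178.9, 2.0, -123.3]
force: [-0.4, 0.1, -1.6]
opening: 0.0176
```

```bash
python3 - <<'E'
from h import *
o=st();print("A,u,w",o["force"]@A,o["force"]@u,o["force"]@w);to(S-.055*A+.102*ax(33),-123.2);to(S-.068*A+.102*ax(33),-123.2);to(S-.078*A+.102*ax(33),-123.2)
s=ctrl.snapshot("side")
f=lambda i,k:cv2.resize(cv2.convertScaleAbs(i,alpha=1.6),None,fx=k,fy=k,interpolation=cv2.INTER_CUBIC)
cv2.imwrite("pics/s29.png",f(s[80:150,200:270],8))
E
```

```text
t 28.92 tcp [0.545 0.22  0.436] rpy [-178.93    1.95 -123.28] F [-0.4  0.1 -1.6] open 0.0176 q [ 41.  11.  -9.   1. -68.  15.]
A,u,w -1.1212295229988671 0.39912569168505424 -0.13168216187639983
G [0.551 0.223 0.277] toolz [ 0.034  0.018 -0.999] lin cm [-0.04  0.02 -0.11] twist -0.08
G [0.551 0.223 0.277] toolz [ 0.034  0.018 -0.999] lin cm [-0.05 -0.67  1.  ] twist -0.08
G [0.551 0.223 0.277] toolz [ 0.034  0.018 -0.999] lin cm [-0.06 -1.2   1.85] twist -0.08
```

View pics/s29.png

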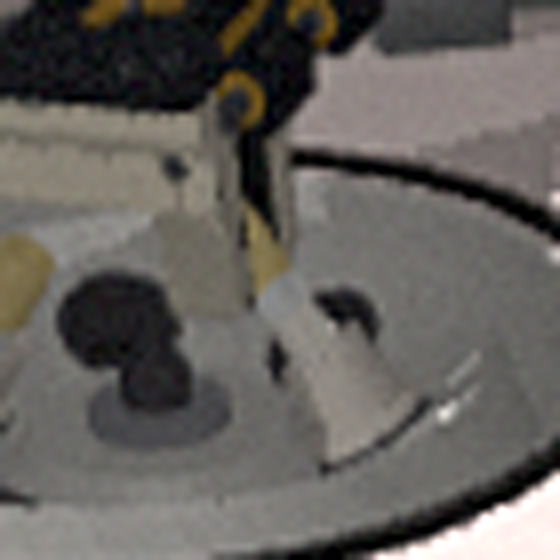

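Emit:
carry_out(linear=[[0, -0.2, 0.3], [0, -0.4, 0.6], [0, -0.6, 0.9], [0, -0.9, 1.3], [0, -0.9, 1.3]], twist=[0, 0, 0, 0, 0])

```text
clock: 29.38
tool_pos: [0.5533, 0.215, 0.4224]
orientation: [-179.0, 1.9, -123.3]
force: [-0.5, 2.2, -1.5]
opening: 0.0176
```

```bash
python3 - <<'E'
from h import *
o=st();print("A,u,w",o["force"]@A,o["force"]@u,o["force"]@w);to(S-.078*A+.102*ax(33),-123.2);to(S-.083*A+.102*ax(33),-123.2)
E
```

```text
t 29.38 tcp [0.553 0.215 0.422] rpy [-178.96    1.92 -123.29] F [-0.5  2.2 -1.5] open 0.0176 q [ 40.  12. -10.   0. -67.  16.]
A,u,w -0.4552846469140167 1.496254285163026 1.6719491444609935
G [0.559 0.218 0.263] toolz [ 0.034  0.018 -0.999] lin cm [-0.06 -0.29  0.47] twist -0.09
G [0.559 0.218 0.263] toolz [ 0.034  0.018 -0.999] lin cm [-0.07 -0.55  0.9 ] twist -0.09
```

Emit:
carry_out(linear=[[0, -0.1, 0.1], [0, -0.1, 0.2], [0, -0.2, 0.3], [0, -0.3, 0.4], [0, -0.3, 0.5], [0, -0.3, 0.5]], twist=[0, 0, 0, 0, 0, 0])

```text
clock: 29.88
tool_pos: [0.5556, 0.2138, 0.4192]
orientation: [-179.0, 2.0, -123.3]
force: [-8.4, 3.1, 9.7]
opening: 0.0178
```

```bash
python3 - <<'E'
from h import *
o=st();print("A,u,w",o["force"]@A,o["force"]@u,o["force"]@w);to(S-.078*A+.102*ax(33),-123.2);to(S-.083*A+.102*ax(33),-123.2)
E
```

```text
t 29.88 tcp [0.556 0.214 0.419] rpy [-178.96    2.02 -123.26] F [-8.4  3.1  9.7] open 0.0178 q [ 40.  12. -10.   0. -66.  17.]
A,u,w 12.927809765262428 8.847900719324546 -1.4750903512599733
G [0.561 0.217 0.26 ] toolz [ 0.035  0.019 -0.999] lin cm [-0.02 -0.04  0.14] twist -0.06
G [0.561 0.217 0.26 ] toolz [ 0.035  0.019 -0.999] lin cm [-0.02 -0.3   0.56] twist -0.06
```

```bash
python3 - <<'E'
from h import *
s=ctrl.snapshot("side");t=ctrl.snapshot("top")
f=lambda i,k:cv2.resize(cv2.convertScaleAbs(i,alpha=1.6),None,fx=k,fy=k,interpolation=cv2.INTER_CUBIC)
cv2.imwrite("pics/s30.png",f(s[90:150,180:270],8));cv2.imwrite("pics/t30.png",f(t[185:245,100:170],8))
for k in(.006,.030):print((proj("side",S+k*A)-[180,90])*8)
E
```

```text
[463.93 251.92]
[417.23  186.153]
```

View pics/s30.png

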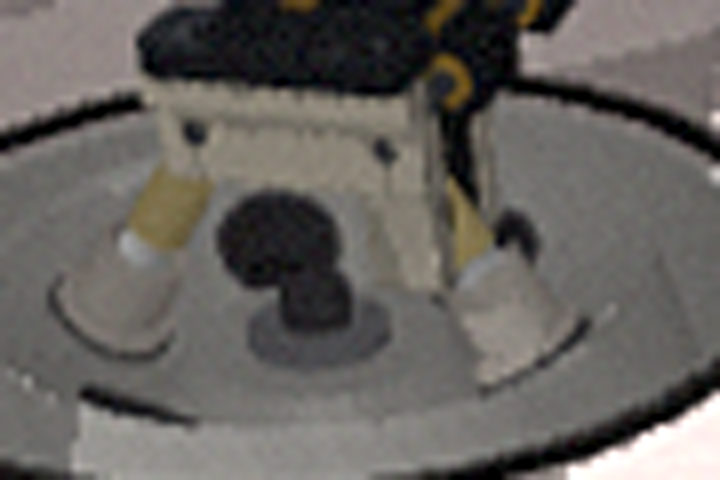

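View pics/t30.png

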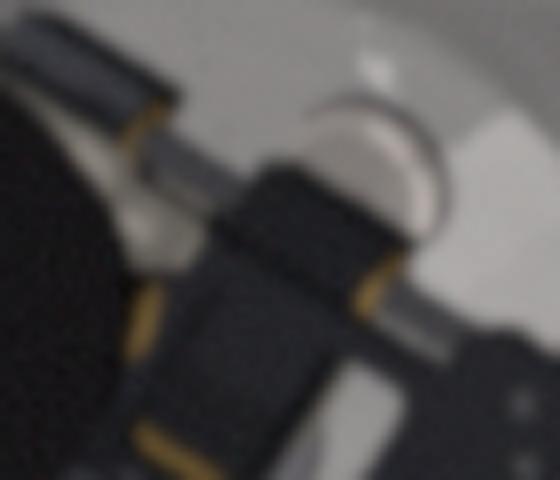

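Emit:
carry_out(linear=[[0, -0.1, 0.1], [0, -0.2, 0.3], [0, -0.2, 0.3]], twist=[0, 0, 0])

```text
clock: 30.23
tool_pos: [0.5565, 0.2135, 0.4191]
orientation: [-179.0, 2.2, -123.2]
force: [-14.3, 5.7, 16.8]
opening: 0.0173
```

```bash
python3 - <<'E'
from h import *
o=st();print("A,u,w",o["force"]@A,o["force"]@u,o["force"]@w);to(S-.078*A+.102*ax(33),-123.2)
E
```

```text
t 30.23 tcp [0.556 0.213 0.419] rpy [-178.97    2.18 -123.2 ] F [-14.3   5.7  16.8] open 0.0173 q [ 40.  12. -10.   0. -66.  17.]
A,u,w 22.382077888954083 15.273526816033714 -2.058572562870937
G [0.562 0.217 0.26 ] toolz [ 0.036  0.022 -0.999] lin cm [0.04 0.06 0.13] twist 0.0
```

Emit:
carry_out(linear=[[0, 0, 0], [0, 0, 0], [0, 0, 0]], twist=[0, 0, 0])

```text
clock: 30.48
tool_pos: [0.5563, 0.2135, 0.4196]
orientation: [-179.0, 2.2, -123.2]
force: [-5.8, 3.2, 4.7]
opening: 0.0181
```

Emit:
carry_out(linear=[[0, 0, 0], [0, 0, 0], [0, 0, 0], [0, 0, 0], [0, 0, 0], [0, 0, 0], [0, 0, 0]], twist=[0, 0, 0, 0, 0, 0, 0], fingers=0)

```text
clock: 31.07
tool_pos: [0.5564, 0.2134, 0.4195]
orientation: [-179.0, 2.2, -123.2]
force: [-0.4, -0.3, -0.1]
opening: 0.0439
```

Emit:
carry_out(linear=[[0, 0, -1], [0, 0, -3], [0, 0, -6], [0, 0, -10], [0, 0, -14], [0, 0, -17], [0, 0, -17], [0, 0, -17]], twist=[0, 0, 0, 0, 0, 0, 0, 0])

```text
clock: 31.73
tool_pos: [0.55, 0.2093, 0.5925]
orientation: [-178.9, 2.5, -123.2]
force: [-0.2, -0.2, -0.7]
opening: 0.0439
```

```bash
python3 - <<'E'
from h import *
o=st();to([.45,-.15,.40])
s=ctrl.snapshot("side")
f=lambda i,k:cv2.resize(cv2.convertScaleAbs(i,alpha=1.6),None,fx=k,fy=k,interpolation=cv2.INTER_CUBIC)
cv2.imwrite("pics/s31.png",f(s[90:155,180:270],8))
E
```

```text
t 31.73 tcp [0.55  0.209 0.593] rpy [-178.85    2.46 -123.19] F [-0.2 -0.2 -0.7] open 0.0439 q [ 40.   8.   7.   0. -87.  17.]
G [0.556 0.213 0.433] toolz [ 0.04   0.025 -0.999] lin cm [ 36.34 -10.95   2.  ] twist None
```

View pics/s31.png

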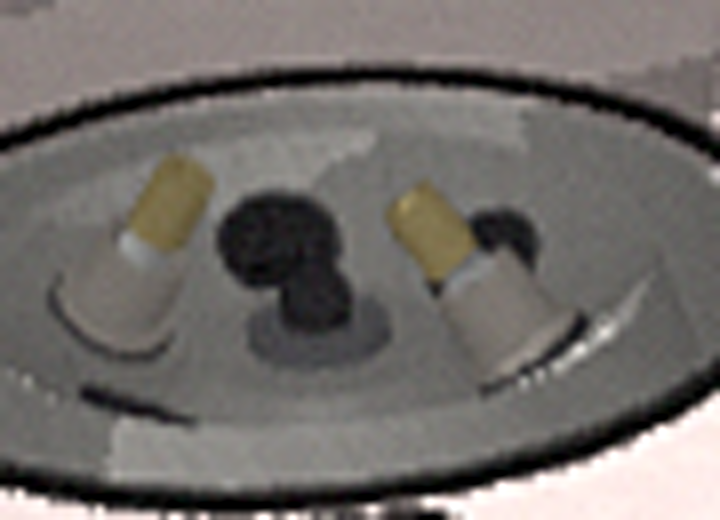

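Emit:
carry_out(linear=[[3, -0.9, 0], [6, -1.8, 0], [9.5, -2.9, 0], [13, -3.9, 0], [16.5, -5, 0], [20, -6, 0], [23.5, -7, 0], [27, -8, 0], [30, -9, 0], [33, -10, 0], [36, -11, 0], [36, -11, 0]], twist=[0, 0, 0, 0, 0, 0, 0, 0, 0, 0, 0, 0])

```text
clock: 32.78
tool_pos: [0.4433, -0.1553, 0.577]
orientation: [-179.0, 2.2, -123.4]
force: [0.7, 0.0, 0.3]
opening: 0.0441
```

```bash
python3 - <<'E'
from h import *
o=st()
s=ctrl.snapshot("side");t=ctrl.snapshot("top");cv2.imwrite("pics/s32r.png",s);cv2.imwrite("pics/t32r.png",t)
f=lambda i,k:cv2.resize(cv2.convertScaleAbs(i,alpha=1.6),None,fx=k,fy=k,interpolation=cv2.INTER_CUBIC)
cv2.imwrite("pics/s32.png",s);cv2.imwrite("pics/t32.png",t)
cv2.imwrite("pics/t32z.png",f(t[180:290,60:180],5.4))
E
```

```text
t 32.78 tcp [ 0.443 -0.155  0.577] rpy [-179.05    2.17 -123.39] F [0.7 0.  0.3] open 0.0441 q [  4.  -4.  -6.  -1. -86.  52.]
```

View pics/s32.png

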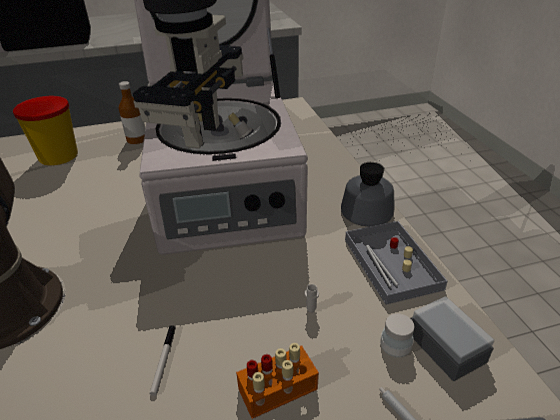

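View pics/t32z.png

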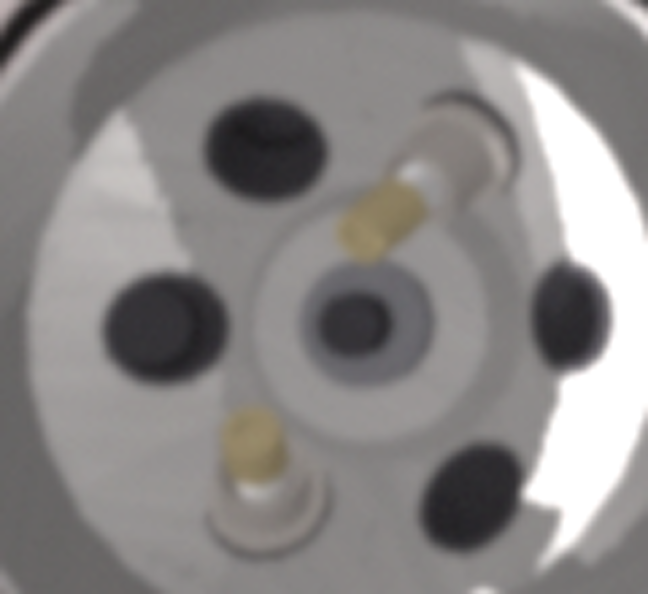

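```bash
python3 - <<'E'
from h import *
from scipy.optimize import least_squares
t=cv2.imread("pics/t32r.png");g=cv2.cvtColor(t,cv2.COLOR_BGR2GRAY)
m=(g<48).astype(np.uint8);B=[]
for c in cv2.findContours(m[170:290,60:190],cv2.RETR_LIST,cv2.CHAIN_APPROX_NONE)[0]:
    a=cv2.contourArea(c)
    if a>60:
        e=cv2.fitEllipse(c);x=e[0][0]+60;y=e[0][1]+170;X=onz("top",x,y,.215)
        d=X-[.527,.2365,.215];print(round(a),round(x,1),round(y,1),X,"r",np.hypot(d[0],d[1]),"ang",np.degrees(np.arctan2(d[1],d[0])));B.append(X)
f=lambda X:(proj("top",X)-[60,180])*5.4
for ph_,nm in((-29.5,"new"),(150.5,"loaded")):
    q=np.radians(ph_);o=np.array([np.cos(q),np.sin(q),0]);a=-o*.5446+z*.8387;pp=o*.8387+z*.5446
    m0=np.array([.527,.2365,.215])+.068*o
    for D in(0,.003):
        print(nm,D,"rim20",f(m0+.02*pp),"bore",f(m0+.0156*pp),"fl bot",f(m0+D*a+.019*pp),"fl top",f(m0+(D+.005)*a+.019*pp),"mouth c",f(m0+(D+.028)*a),"stopper top",f(m0+(D+.058)*a))
E
```

```text
233 146.8 271.8 [0.467 0.202 0.215] r 0.06927630094616005 ang -149.73197666950983
111 125.4 239.6 [0.527 0.241 0.215] r 0.004329376094698466 ang 95.84942919783947
298 90.5 240.5 [0.526 0.305 0.215] r 0.0684528266802723 ang 90.76888030740774
142 164.4 238.5 [0.527 0.169 0.215] r 0.06738751029025367 ang -89.69691720288104
280 108.7 207.4 [0.586 0.272 0.215] r 0.0690089676530372 ang 30.710745439905352
82 70.9 178.8 [0.641 0.342 0.215] r 0.15500309597498965 ang 42.847174441314365
new 0 rim20 [477.146  99.802] bore [474.187 109.805] fl bot [476.472 102.081] fl top [468.245 108.497] mouth c [416.704 182.642] stopper top [362.602 226.089]
new 0.003 rim20 [477.146  99.802] bore [474.187 109.805] fl bot [471.547 105.922] fl top [463.262 112.383] mouth c [411.467 186.847] stopper top [356.971 230.611]
loaded 0 rim20 [227.746 546.   ] bore [236.443 535.193] fl bot [229.728 543.537] fl top [228.095 538.079] mouth c [258.725 465.123] stopper top [249.49  428.111]
loaded 0.003 rim20 [227.746 546.   ] bore [236.443 535.193] fl bot [228.75 540.27] fl top [227.106 534.775] mouth c [257.83  461.535] stopper top [248.531 424.266]
```

```bash
python3 - <<'E'
import cv2
i=cv2.imread("pics/t32z.png")
a=cv2.resize(i[70:270,330:540],None,fx=2.8,fy=2.8,interpolation=cv2.INTER_CUBIC);cv2.imwrite("pics/c5.png",a)
s=cv2.imread("pics/s31.png");cv2.imwrite("pics/c6.png",s)
E
```

```text
(no output)
```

View pics/c5.png

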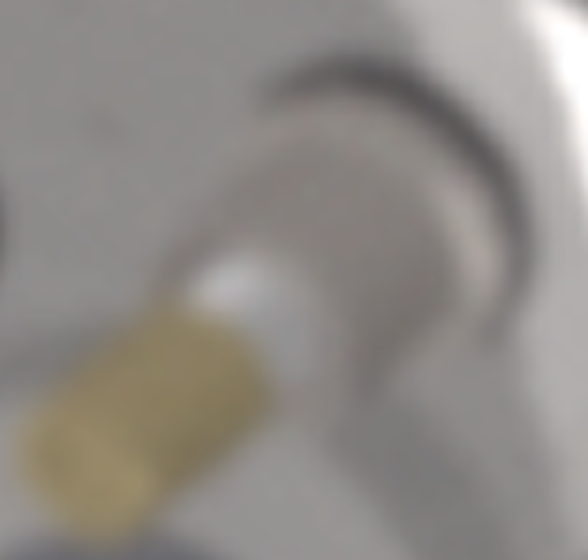

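```bash
python3 - <<'E'
from h import *
import scipy.ndimage as nd
def prof(img,cam,m0,a,offs,n=25,rng=(-.012,.012)):
    g=cv2.cvtColor(img,cv2.COLOR_BGR2GRAY).astype(float)
    hs=np.linspace(*rng,n);P=np.array([[proj(cam,m0+h*a+o) for h in hs] for o in offs])
    v=nd.map_coordinates(g,[P[...,1],P[...,0]],order=1);return hs*1000,v
s=cv2.imread("pics/s24r.png")
m0=M
# near side of flange in side view: -w direction offsets
near=[-.019*np.cos(t)*w+.019*np.sin(t)*(np.cos(np.radians(33))*u-np.sin(np.radians(33))*z) for t in np.radians([-60,-40,-20,0,20,40,60])]
hs,v=prof(s,"side",m0,A,near)
print("near rim steps h(mm):",hs.astype(int))
for r in v: print(r.astype(int))
L=c0+.068*u+.215*z;AL=-np.sin(np.radians(33))*u+np.cos(np.radians(33))*z
pl=np.cos(np.radians(33))*(-u)-np.sin(np.radians(33))*z
near=[-.019*np.cos(t)*w+.019*np.sin(t)*pl for t in np.radians([-60,-40,-20,0,20,40])]
hs,v=prof(s,"side",L,AL,near);print("loaded")
for r in v: print(r.astype(int))
E
```

```text
near rim steps h(mm): [-12 -11 -10  -9  -8  -7  -6  -5  -4  -2  -2  -1   0   1   2   2   4   5
   6   6   8   9   9  11  12]
[ 66  65  63  70  85 102 107  98  77  52  41  40  51  63  70  72  71  68
  67  67  68  69  69  68  68]
[ 67  67  67  71  78  88  96 103  92  65  42  41  54  70  74  74  72  71
  70  70  72  74  74  74  74]
[67 67 68 68 68 71 78 86 93 85 63 51 53 63 70 74 73 72 71 72 73 74 74 74
 74]
[65 66 67 67 67 70 77 87 85 77 65 52 53 60 68 71 70 69 68 68 68 69 69 69
 69]
[67 68 68 68 67 68 69 70 63 55 47 46 48 54 61 66 68 66 63 61 61 62 61 59
 56]
[70 71 72 72 72 72 71 69 67 56 44 31 37 45 53 57 59 61 61 61 61 59 58 57
 58]
[72 72 72 73 73 72 70 67 55 41 30 31 44 53 58 59 60 60 60 59 58 59 59 59
 59]
loaded
[60 59 57 52 46 39 34 35 40 45 51 56 61 61 58 57 58 61 64 67 67 67 68 68
 67]
[60 60 61 61 59 56 50 45 39 41 46 53 61 67 70 71 70 69 68 67 67 67 67 66
 66]
[59 60 60 61 62 61 55 49 43 44 48 55 63 68 71 72 71 69 68 68 69 69 70 70
 69]
[58 59 60 61 60 57 53 48 46 45 46 52 62 69 74 73 72 71 70 69 68 68 68 69
 70]
[62 63 62 61 60 58 53 48 41 43 47 52 58 64 69 71 70 68 66 66 65 65 66 66
 66]
[61 61 62 62 60 57 54 50 45 40 35 40 51 60 68 68 69 69 69 67 65 63 62 60
 59]
```

```bash
python3 - <<'E'
from h import *
st();print(ctrl.close_job())
E
```

```text
t 32.88 tcp [ 0.445 -0.153  0.577] rpy [-179.05    2.23 -123.36] F [-0.1 -0.3 -0.1] open 0.0441 q [  5.  -4.  -6.  -1. -86.  52.]
the job is handed in; nothing more can be done
None
```

The job is handed in at 32.9 s. The wide sleeve is pressed into the place opposite the loaded one, the long tube stands on its floor, and the robot is clear of everything.

**How it was done**
- I tilted the sleeve about 33° in the grip against the front edge of the casing, because the tool cannot tilt.
- I pushed it through the O-ring, let go, and pressed again with closed fingers.
- The tube was tilted the same way and lowered gripped all the way until it met the floor. I let go once the force had eased.

**Last checks**
- **Sleeve:** the first press met a hard stop at about 54 N, but the pictures still showed it 2–3 mm proud. The second press reached about 51 N. After that, the edge of its shoulder in the side view matched the loaded place within about 0.5 mm.
- **Tube:** a hard stop at 22 N about 1 mm from the expected depth, with roughly 6 mm of glass showing below the stopper, much as on the loaded tube.
- **Bystanders:** the slim sleeve, pot and short tubes look unmoved in the side picture.

**What did not go as planned**
- Pressing the sleeve in turned the rotor about 5° counter-clockwise. I re-measured it before inserting the tube.
- Pressing also left the tool about 2° off vertical, which I allowed for in later moves.
- The two cameras disagreed by up to about 6 mm on the tube's foot, so I lined it up in each picture separately.
- A dark crescent is still visible beside the shoulder in the top view. I take it to be the dark rim and shadow, because the side view shows the shoulder level with the loaded one.

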